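# Spread a circlip with the pliers and hold it open at its groove on a stub axle

## Task

First push the stub axle's square flange squarely and flush into the corner of the two dark fence rails on the nest plate, so that it sits against both rails. Then take the red-handled circlip pliers, put their two pins into the eyes of the circlip on the blue post, squeeze the handles to spread the clip, carry it over and lower it gently down the axle's nose until it lies level with the groove, on the brass spacer. Finish holding it there, still spread on the pliers with the handles squeezed in the gripper (do not let it snap in: I want to check the groove first), with the flange still in its corner and the other things on the bench left alone.

Things in the scene. Friction and masses are not known exactly. Their poses are not given: they have to be found in the camera images.
- nest: Fixed nest: aluminium plate 200x200x10 mm. Origin: centre of its underside, z up. Two dark fence rails, 14 mm wide, 18 mm above the plate: inner faces at x = +86 mm (+x side) and y = -86 mm (-y side). With the flange flush the stub's origin is at x = +44, y = -44, z = +10 mm here, its axes parallel to the nest's (2 mm, 0.035 rad).
- nest_corner (a point): Where the inner faces of the two rails meet, at the plate's upper face (x = +86, y = -86, z = +10 mm in the nest's frame).
- stub: Loose stub axle, 0.44 to 0.7 kg, upright on the nest plate, axes up to 0.3 rad off the nest's, 25 to 60 mm short of the rails; slides when pushed (friction up to about 6 N). Origin: centre of its underside, z up. Flange 84x84 mm, 16 thick; bearing 68 mm across, z = 16 to 34; brass spacer 50 across to z = 44; groove 35 across to z = 50; nose 40 across to z = 60, chamfered to 33 at its top, z = 64.
- groove (a point): On the axle's line at the spacer's top = lower edge of the groove (z = 44 mm on the stub). The clip's underside ends here. The nose rises 20 mm above it.
- post: Fixed blue loading post under the clip. Base 80x80x8 mm, origin at the centre of its underside, z up. Shelf 43 mm across at z = 30 mm carries the clip; a boss 34 mm across rises 3.5 mm in its bore. The eyes rest at z = 30 on two bars along y (60 mm) with a slot for the pins between them, x = 19 to 27.5 mm, 6 mm deep; a 5 mm wide tab, top at z = 32.5, stands between the eyes.
- clip: Bright steel circlip (snap ring), 4 mm thick, 40 g, flat on the post; this entry is its back part. Origin: centre of the bore, at the underside, z up; the gap and the two eyes are on its +x side (left eye +y, right eye -y). Free bore 37.6 mm, outside 48 mm. Each arm bends about x = -16.5, y = +/-13.8 mm, sprung closed: about 4 N at the eye when spread.
- clip_bore (a point): At x = +3.8 mm in the clip's frame, underside: set this point on the axle's line when the clip is spread 0.3 rad each side; there is then about 2 mm of room all round the nose. It lies 20 mm from the line through the eyes, towards the back. The clip is read also while it is on the pliers.
- clip_left_hole (a point): Middle of the hole in the left eye, at the upper face, 4 mm above the underside. Hole 6.8 mm across, right through; eye 13.6 mm across. Unspread, the holes are 22 mm apart at x = +23.6, y = +/-11 mm in the clip's frame.
- clip_right_hole (a point): The same for the right eye.
- clip_left (a joint): Bend of the left arm, rad: 0 free, grows as it is spread. At 0.2 the clip just passes the nose, at 0.3 freely (the eye has then moved 12 mm outwards). Must end above 0.2.
- clip_right (a joint): The same for the right arm.
- stand: Fixed wooden stand, base 80x90x8 mm, origin at the centre of its underside; the pliers stand in it upright. Its block is 36x64 mm, 50 mm high, with a pocket 12 mm wide in x: lift the pliers straight up 50 mm to leave it.
- pliers: Circlip pliers, 160 mm long, 0.15 kg, red handles up, pins down, pivot at z = 62 mm. This entry is the left half. Origin at rest: midway between the pin ends; z up, y from right handle to left, x across the flat. Squeezing the handles spreads the pins, the halves tilting 0.3 rad each up to the stop. Jaws 10 mm thick in x, 9 mm wide, flat shoulders 10 mm above the pin ends.
- left_pin (a point): End of the left pin: 2.8 mm thick, round end, 10 mm long below the shoulder. The pins are 20 mm apart at rest, 22 mm with the handles at 62 mm, 56 mm at the stop (0.95 mm more for each mm squeezed). With 61 to 62 mm over the handles they enter the unspread eyes till the shoulders meet the clip.
- right_pin (a point): End of the right pin. While the handles, held at a fixed height, are squeezed from 62 mm to the stop, the shoulders sink about 3 mm relative to the hand: begin with them about 3 mm above the clip, the pin ends 7 mm below its upper face.
- left_grip (a point): Middle of the outer face of the left handle at the height to squeeze, 124 mm above the pin ends. Grips: flat, 14 mm deep in x, from 88 to 160 mm above the pin ends; 64 mm over both outer faces at rest, upright at 62 mm; at the stop they lean in 0.28 rad, 25 mm apart here and about 33 mm where fingers bear, lower down. Spring: 9 N at first, 18 N at the stop with the clip; grip with 25 N or so.
- right_grip (a point): The same for the right handle.
- screw_jar: Bystander: small clear jar of brass screws, 58 mm across, 68 mm high; origin under its centre.
- pink_tin: Bystander: short pink tin, 66 mm across, 64 mm high; origin under its centre.
- tape_measure: Bystander: yellow tape measure, 40x76x64 mm; origin under its centre.
- spool_copper: Bystander: spool of copper wire, 80x71x50 mm; origin under its centre.
Things that resemble listed ones, but are neither listed nor needed, are in the scene too. Of the things that look like the post, the larger one is meant.

How it is judged (in metres and radians):
On the way, in this order (a step that is already met when the one before it is completed fails the run):
1. the flange sits square and flush in the fence corner (x of stub in the frame of nest between 0.042 and 0.046 m and y of stub in the frame of nest between -0.046 and -0.042 m and angle between the x axis of stub and the x axis of nest, either way round below 0.035 rad), for 0.2 s.
2. the clip, spread on the pliers, is lifted off the post (value of joint each of clip_left, clip_right above 0.15 rad and z of clip in the frame of post above 0.045 m and contact force between pliers and clip above 0.5 N), for 0.2 s.
At the end, for the whole second after the job is handed in: Flange within 2 mm of flush with both rails and square to 0.035 rad; clip round the axle at the groove (underside 42.5 to 47.5 mm over the stub's, within 9 mm of its axis, tilt under 0.15 rad), both arms spread over 0.2 rad by the pliers, whose handles the gripper holds (over 2 N) (all of step 1 and z of clip in the frame of stub between 0.0425 and 0.0475 m and horizontal distance between clip and stub below 0.009 m and angle between the z axis of clip and the z axis of stub, either way round below 0.15 rad and angle between stub's own z axis and vertical below 0.05 rad and value of joint each of clip_left, clip_right above 0.2 rad and contact force between pliers and clip above 0.5 N and contact force between the fingers and pliers above 2 N); the arm keeps its last pose, push and grip.
It fails at once if a bystander is moved more than 30 mm (distance of any of screw_jar, pink_tin, tape_measure, spool_copper from where it was at the start of the episode above 0.03 m).
It fails at once if the clip is forced down on the axle with more than 30 N (contact force between clip and stub above 30 N).
It also fails if it takes over 64 s, if anything falls off the work surface, if the arm or the gripper's body presses on something with over 40 N, if the wrist force passes 120 N, or if a joint passes its speed limit or range.

## Robot

A 6-joint arm with a two-finger parallel gripper is mounted at the origin on a cart in front of the work surface, level with it; the furniture and walls round the work are solid. World frame = base frame: x ahead of the robot, y to its left, z up, the work surface at z = 0. Lengths are in m, angles in degrees, forces in N, time in s.
With the tool pointing down it reaches from about 0.425 to 0.95 m from the base axis. Payload 3.5 kg.
Tool frame: the origin (TCP) lies on the mounting face of the last link; the fingertips stand 173 mm ahead of it and the grasp point (between the pads) lies 155 mm ahead of it; z points along the fingers, y is the direction in which the jaws open and shut (so a half turn about z gives the same grasp; the last joint's range is limited). The gripper opens to 85 mm and grips with 20 to 120 N. Pads are 22 mm wide; open, the fingers measure 114 mm over their backs; the gripper's body (76 mm by 85 mm) begins 54 mm behind the grasp point. The pads swing forward as they close: fully open they stand 13 mm farther back than shut.
Start: joints at [64.286, 16.404, 90.338, -0, 73.258, -8.594], TCP at [0.199, 0.645, 0.405] pointing down, gripper open.
Joint ranges: [-158.93, 158.93], [-51.34, 127.21], [12.03, 142.37], [-87.48, 267.48], [13.55, 161.25], [-162.69, 162.69]. Speed limits (degrees/s): [159.86, 159.86, 180, 180, 180, 180].

## Interface

Orientations are given as a 3x3 rotation matrix whose columns are the frame's x, y, z axes.
In Python, from station import env gives the robot as it stands.
- The arm moves only by the tool step_arm, never from a script. Its arguments are lists of equal length, an entry for each row: "translation": the shift along the tool's x, y, z in mm, a list of three; "turn": the turn about the tool's z in rad; "gripper": the opening, from 0 (shut) to 1 (fully open). In form: {"translation": [[tx, ty, tz], ...], "turn": [turn, ...], "gripper": [gripper, ...]}. A call has 1 to 12 rows; each row shifts and turns the commanded pose from where the row before left it, along the tool's axes as they then stand; what a row does not reach is not made up. A row lasts 1/8 s, in which the tool goes at most 62.5 mm and 10.7 degrees, less where a joint would pass 70% of its speed; a pose out of reach is approached as far as the arm can. A call is refused whole if a number of a shift passes 62.5 or a number of a turn 0.188, either way. A call with a gripper value outside its range is refused whole. The fingers move at their own pace and stop on an object; "force" is the grip in N (left out, the last holds). Time passes only in rows, so rows that do not move let the fingers close. It gives the time, the measured TCP pose, the force and the opening at its end, in the units of the state.
- env.get_state(): the state, without advancing time (a new reading comes with each control period).
- env.get_image(name): name is "scene" or "top"; returns the picture (400x640x3 uint8, red, green, blue); there is no depth.
- env.camera_info(name): a dict with "fx", "fy", "cx", "cy" (pixels), "R" (3x3) and "t" (3): a world point X has camera coordinates R X + t. Camera axes: x right, y down, z forward; pixel columns grow to the right and rows downward; lengths in m; the calibration is good to about 2 mm. A picture is of the moment at which its call begins. camera_info takes no time and is no camera call.
- env.close_job(): hands the job in, once; it reports no verdict.
The state is a dict: "t": time; "joint_positions": joint angles; "dq": joint speeds; "joint_efforts": joint torques, N m; "tcp_pos": TCP position; "ee_rot": TCP orientation; "wrist_force": force on the tool from outside, world axes, zero at the start; "ft_torque": the same for the moment, N m; "finger_gap": finger opening in m.
Only numpy, scipy, OpenCV 4.12 (cv2) and the standard library are available. Lean on these libraries where they do the work, as an engineer would, in place of code of your own. Each camera call takes 0.05 s, during which the arm holds its last target. There are 200 camera calls.

## Working session

There is one attempt and no reset: what is moved stays moved. The work goes in short steps, Python scripts to look and compute and a tool call to move; the robot and the scene stay as the last step left them, time stands still between calls to the robot, and variables do not carry over. Pictures are saved under pics/ and viewed, about 8 in all and at most 12, crops included, and the job is handed in when it is done.

Besides the shell and the picture viewer there is one more tool, called in YAML: its name, and indented under it one key for each argument. step_arm: Moves the arm, as the interface text tells. Its arguments: {"type":"object","properties":{"translation":{"type":"array","items":{"type":"array","items":{"type":"number"}}},"turn":{"type":"array","items":{"type":"number"}},"gripper":{"type":"array","items":{"type":"number"}},"force":{"type":"number"}},"required":["translation","turn","gripper"]}

```bash
mkdir -p pics; ls; cat > h.py <<'E'
import numpy as np, cv2
from station import env
def cam(n):
    c=env.camera_info(n); K=np.array([[c['fx'],0,c['cx']],[0,c['fy'],c['cy']],[0,0,1]]); return K,np.array(c['R']),np.array(c['t']).ravel()
def ray(n,p,z):
    K,R,t=cam(n); d=R.T@np.linalg.solve(K,[p[0],p[1],1.]); o=-R.T@t; return o+d*(z-o[2])/d[2]
def proj(n,X):
    K,R,t=cam(n); q=K@(R@np.asarray(X,float)+t); return q[:2]/q[2]
def shot(n,f):
    im=env.get_image(n)[:,:,::-1].copy(); cv2.imwrite('pics/'+f,im); return im
def tri(pa,pb):
    A=[];b=[]
    M=np.zeros((3,3));v=np.zeros(3)
    for n,p in(('scene',pa),('top',pb)):
        K,R,t=cam(n); d=R.T@np.linalg.solve(K,[p[0],p[1],1.]); d/=np.linalg.norm(d); o=-R.T@t; P=np.eye(3)-np.outer(d,d); M+=P; v+=P@o
    return np.linalg.solve(M,v)
E
python3 - <<'E'
from h import *
for n in('scene','top'):
    shot(n,n+'0.png'); K,R,t=cam(n); print(n,K[0,0],K[0,2],K[1,2],(-R.T@t).round(3),R.round(3).tolist())
s=env.get_state(); print(s['t'],s['tcp_pos'],np.round(s['ee_rot'],3),s['wrist_force'],s['finger_gap'])
E
```

```text
pics
scene 503.875593701324 320.6838504392371 192.50577262213932 [-0.327  0.194  1.23 ] [[-0.188, -0.982, 0.007], [-0.773, 0.144, -0.618], [0.606, -0.121, -0.786]]
top 401.3221978302792 319.04445084078475 195.6672076406786 [0.241 0.003 1.52 ] [[0.036, -0.999, 0.001], [-0.974, -0.035, -0.222], [0.222, 0.007, -0.975]]
0.1 [0.19856748 0.6448874  0.40346244] [[-0.956  0.294 -0.001]
 [ 0.294  0.956 -0.002]
 [ 0.    -0.002 -1.   ]] [-0.9381814   0.45726686  0.23202263] 0.08517054126581385
```

View pics/top0.png

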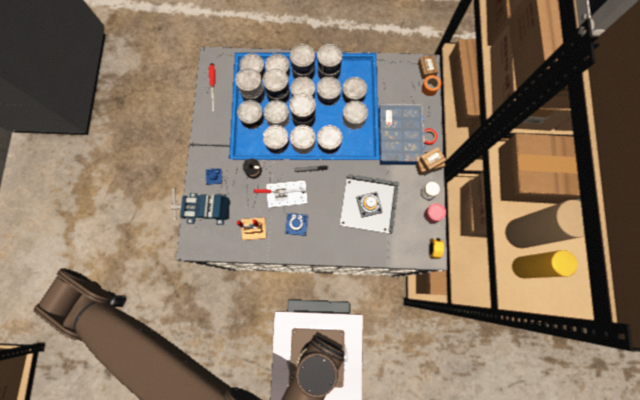

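View pics/scene0.png

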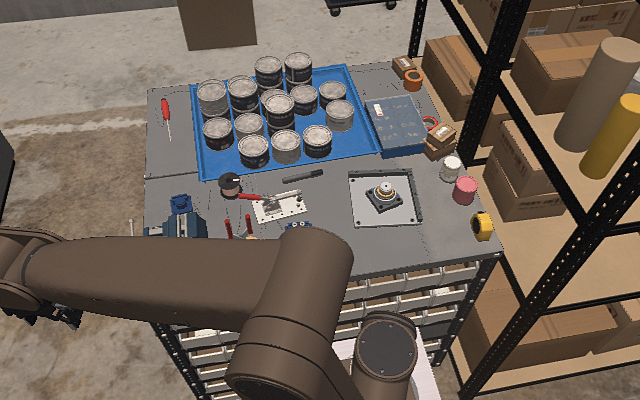

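```bash
python3 - <<'E'
from h import *
im=cv2.imread('pics/top0.png'); sc=cv2.imread('pics/scene0.png')
a=cv2.resize(im[170:245,335:405],None,fx=5.6,fy=5.6,interpolation=cv2.INTER_CUBIC)
b=cv2.resize(im[205:247,230:315],(400,198),interpolation=cv2.INTER_CUBIC)
c=cv2.resize(sc[165:235,340:430],(400,311),interpolation=cv2.INTER_CUBIC)
W=np.zeros((520,800,3),np.uint8); W[:a.shape[0],:a.shape[1]]=a; W[:198,400:]=b; W[200:511,400:]=c
cv2.imwrite('pics/m1.png',W)
print(a.shape)
for n,p,z in(('nest',(368,203),.01),('stub',(370,204),.05),('stand',(252,229),.05),('post',(297,223),.03),('tape',(437,247),.03),('pink',(436,212),.06)): print(n,ray('top',p,z).round(3))
E
```

```text
(420, 392, 3)
nest [ 0.563 -0.176  0.01 ]
stub [ 0.551 -0.178  0.05 ]
stand [0.441 0.256 0.05 ]
post [0.473 0.092 0.03 ]
tape [ 0.402 -0.43   0.03 ]
pink [ 0.528 -0.421  0.06 ]
```

View pics/m1.png

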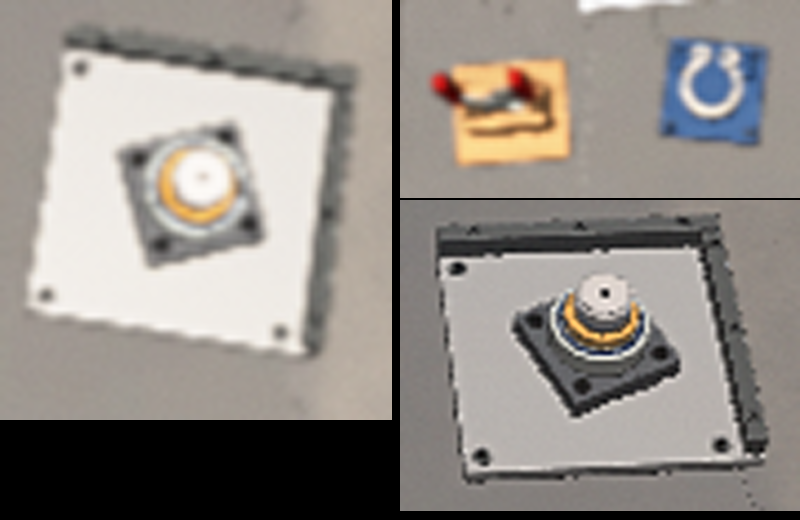

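```bash
cat >> h.py <<'E'
from scipy.optimize import least_squares
def fit2(model,pts):
    "rigid 2D fit model->pts: returns yaw,t,residual"
    m=np.array(model,float);p=np.array(pts,float); mc,pc=m.mean(0),p.mean(0); a,b=m-mc,p-pc
    y=np.arctan2((a[:,0]*b[:,1]-a[:,1]*b[:,0]).sum(),(a*b).sum()); R=np.array([[np.cos(y),-np.sin(y)],[np.sin(y),np.cos(y)]])
    t=pc-R@mc; return y,t,np.linalg.norm(m@R.T+t-p,axis=1)
def quad(mask):
    c=max(cv2.findContours(mask.astype(np.uint8),cv2.RETR_EXTERNAL,cv2.CHAIN_APPROX_NONE)[0],key=cv2.contourArea)
    h=cv2.convexHull(c)
    for e in np.arange(1,20,.5):
        q=cv2.approxPolyDP(h,e,True)
        if len(q)<=4: break
    q=q[:,0].astype(float); P=h[:,0].astype(float); P=c[:,0].astype(float)
    L=[]   # refine by fitting lines to contour points near each side
    for i in range(4):
        a,b=q[i],q[(i+1)%4]; d=(b-a)/np.linalg.norm(b-a); n=np.array([-d[1],d[0]]); s=(P-a)@d; k=(abs((P-a)@n)<2)&(s>.1*np.linalg.norm(b-a))&(s<.9*np.linalg.norm(b-a))
        vx,vy,x,y=cv2.fitLine(P[k].astype(np.float32),cv2.DIST_HUBER,0,.01,.01).ravel(); L.append(np.cross([x,y,1],[x+vx,y+vy,1]))
    r=[]
    for i in range(4):
        z=np.cross(L[i-1],L[i]); r.append(z[:2]/z[2])
    return np.array(r)
def nest(n,im,u=4):
    x0,y0,x1,y1={'scene':(330,150,440,245),'top':(330,165,410,250)}[n]
    c=cv2.resize(im[y0:y1,x0:x1],None,fx=u,fy=u,interpolation=cv2.INTER_CUBIC).astype(int)
    k=(c.min(2)>{'scene':160,'top':190}[n])
    q=quad(k)
    q=(q+.5)/u-.5+[x0,y0]
    W=np.array([ray(n,p,.01)[:2] for p in q])
    M=np.array([[-100,-86],[-100,100],[86,100],[86,-86]])/1000.
    best=None
    for o in (1,-1):
        for s in range(4):
            f=fit2(np.roll(M[::o],s,0),W)
            if abs(f[0])<.7 and (best is None or f[2].sum()<best[2].sum()): best=f
    return best,q
E
python3 - <<'E'
from h import *
for n in('scene','top'):
    im=cv2.imread('pics/%s0.png'%n); f,q=nest(n,im); print(n,q.round(1).tolist(),f)
print('nose scene',ray('scene',(340+204.5/4.444-.4,165+94/4.444-.4),.074))
print('nose top',ray('top',(335+202/5.6-.4,170+178/5.6-.4),.074))
for p in((515,320),(575,402),(680,360)): print(ray('scene',(340+(p[0]-400)/4.444-.4,165+(p[1]-200)/4.444-.4),.026))
for p in((120,150),(230,122),(265,240),(152,268)): print(ray('top',(335+p[0]/5.6-.4,170+p[1]/5.6-.4),.026))
E
```

```text
scene [[406.1, 175.6], [416.4, 222.5], [354.9, 225.6], [349.0, 178.0]] (np.float64(-0.1266805688718269), array([ 0.55953248, -0.17905583]), array([0.00317895, 0.00307006, 0.00264658, 0.00298383]))
top [[346.6, 179.0], [393.1, 186.1], [387.5, 232.4], [339.6, 224.3]] (np.float64(-0.12623004313943306), array([ 0.5608236 , -0.17850791]), array([0.00288311, 0.00268279, 0.00170272, 0.00324557]))
nose scene [ 0.55487689 -0.17739577  0.074     ]
nose top [ 0.55610243 -0.17782516  0.074     ]
[ 0.58052773 -0.12632011  0.026     ]
[ 0.50550564 -0.14882416  0.026     ]
[ 0.52659407 -0.22781738  0.026     ]
[ 0.58407581 -0.12781086  0.026     ]
[ 0.6064213  -0.20269887  0.026     ]
[ 0.52524373 -0.22669548  0.026     ]
[ 0.50332326 -0.15060271  0.026     ]
```

step_arm:
  translation:
    - [0, 0, 0]
    - [-47, -40, 0]
    - [-47, -40, 0]
    - [-47, -40, 0]
    - [-47, -40, 0]
    - [-47, -40, 0]
    - [-47, -40, 0]
    - [-47, -40, 0]
    - [-47, -40, 0]
    - [0, -56, 0]
    - [0, -56, 0]
    - [0, -56, 0]
  turn: [-0.172, 0, 0, 0, 0, 0, 0, 0, 0, 0, 0, 0]
  gripper: [0.35, 0.35, 0.35, 0.35, 0.35, 0.35, 0.35, 0.35, 0.35, 0.35, 0.35, 0.35]

```text
t: 1.6
tcp_pos: [0.5095, 0.1117, 0.4041]
ee_rot: [[-0.992, 0.126, -0.001], [0.126, 0.992, -0.0], [0.001, -0.0, -1.0]]
wrist_force: [1.2, -0.5, 0.7]
finger_gap: 0.0299
```

step_arm:
  translation:
    - [0, -56, 0]
    - [0, -56, 0]
    - [0, -56, 0]
    - [0, -56, 0]
    - [0, -56, 0]
    - [0, 0, 0]
  turn: [0, 0, 0, 0, 0, 0]
  gripper: [0.35, 0.35, 0.35, 0.35, 0.35, 0.35]

```text
t: 2.35
tcp_pos: [0.4738, -0.1673, 0.4044]
ee_rot: [[-0.991, 0.132, -0.001], [0.132, 0.991, -0.0], [0.001, -0.0, -1.0]]
wrist_force: [0.3, 0.8, 0.1]
finger_gap: 0.03
```

```bash
python3 - <<'E'
from h import *
s=shot('scene','s1.png'); t=shot('top','t1.png')
a=cv2.resize(s[185:255,195:325],(800,431),interpolation=cv2.INTER_CUBIC)
cv2.imwrite('pics/m2.png',a)
E
```

```text
(no output)
```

View pics/m2.png

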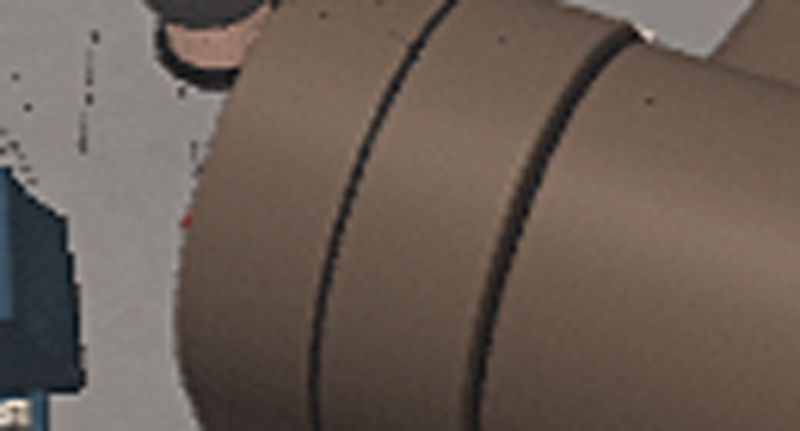

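step_arm:
  translation:
    - [0, 0, 55]
    - [0, 0, 55]
    - [0, 0, 55]
    - [0, 0, 37]
    - [0, 0, 20]
    - [0, 0, 0]
    - [-10, 0, 0]
    - [-8, 0, 0]
    - [-8, 0, 0]
    - [-8, 0, 0]
    - [-8, 0, 0]
    - [-8, 0, 0]
  turn: [0, 0, 0, 0, 0, 0, 0, 0, 0, 0, 0, 0]
  gripper: [0.35, 0.35, 0.35, 0.35, 0.35, 0.35, 0.35, 0.35, 0.35, 0.35, 0.35, 0.35]

```text
t: 3.95
tcp_pos: [0.5234, -0.1692, 0.183]
ee_rot: [[-0.992, 0.124, -0.009], [0.124, 0.992, 0.003], [0.009, 0.002, -1.0]]
wrist_force: [-9.2, 1.7, 12.5]
finger_gap: 0.0297
```

step_arm:
  translation:
    - [0, 0, -5]
    - [-4, 0, 0]
    - [-5, 0, 0]
    - [-5, 0, 0]
    - [-5, 0, 0]
    - [-4, 0, 0]
  turn: [0, 0, 0, 0, 0, 0]
  gripper: [0.35, 0.35, 0.35, 0.35, 0.35, 0.35]

```text
t: 4.7
tcp_pos: [0.5473, -0.1736, 0.1875]
ee_rot: [[-0.992, 0.127, 0.0], [0.127, 0.992, -0.0], [-0.0, -0.0, -1.0]]
wrist_force: [-1.7, 1.3, -1.1]
finger_gap: 0.03
```

step_arm:
  translation:
    - [-2, 0, 0]
    - [-2, 0, 0]
    - [-1, 0, 0]
    - [-1, 0, 0]
    - [0, 0, 0]
  turn: [0, 0, 0, 0, 0]
  gripper: [0.35, 0.35, 0.35, 0.35, 0.35]

```text
t: 5.32
tcp_pos: [0.5529, -0.1743, 0.1877]
ee_rot: [[-0.992, 0.127, -0.0], [0.127, 0.992, -0.0], [0.0, -0.0, -1.0]]
wrist_force: [-1.5, 0.7, -0.9]
finger_gap: 0.0298
```

step_arm:
  translation:
    - [-1, 0, 0]
    - [-1, 0, 0]
    - [-1, 0, 0]
    - [0, 0, 0]
  turn: [0, 0, 0, 0]
  gripper: [0.35, 0.35, 0.35, 0.35]

```text
t: 5.82
tcp_pos: [0.5545, -0.1747, 0.1877]
ee_rot: [[-0.992, 0.126, -0.008], [0.126, 0.992, 0.002], [0.008, 0.001, -1.0]]
wrist_force: [-10.9, 1.2, 7.8]
finger_gap: 0.0296
```

```bash
python3 - <<'E'
from h import *
s=shot('scene','s2.png'); t=shot('top','t2.png'); 
a=cv2.resize(s[160:235,330:430],(560,420),interpolation=cv2.INTER_CUBIC)
b=cv2.resize(s[205:245,215:320],(560,213),interpolation=cv2.INTER_CUBIC)
cv2.imwrite('pics/m3.png',np.vstack([a[:380],b]))
E
```

```text
(no output)
```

View pics/m3.png

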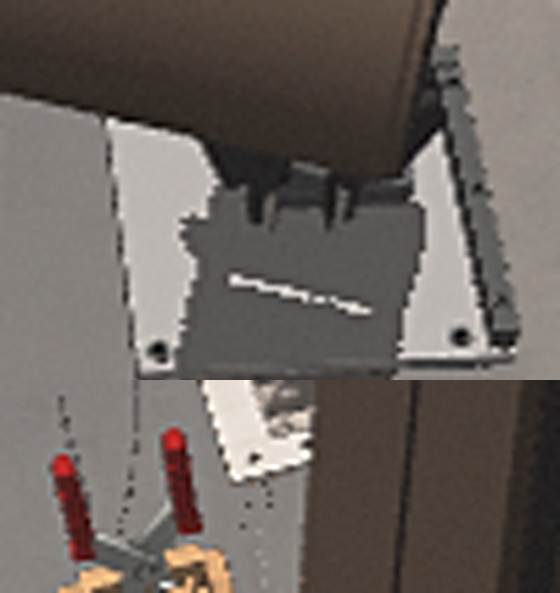

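step_arm:
  translation:
    - [15, 0, 0]
    - [0, 0, -40]
    - [0, 0, -45]
    - [-29, 36, 0]
    - [-29, 36, 0]
    - [0, 0, 0]
    - [0, 0, 0]
    - [0, 0, 0]
    - [0, 0, 0]
    - [0, 0, 0]
    - [0, 0, 0]
    - [0, 0, 0]
  turn: [0, 0, 0, 0, 0, 0.187, 0.187, 0.187, 0.187, 0.187, 0.187, 0.187]
  gripper: [0.35, 0.35, 0.35, 0.35, 0.35, 0.35, 0.35, 0.35, 0.35, 0.35, 0.35, 0.35]

```text
t: 7.42
tcp_pos: [0.6077, -0.1088, 0.2733]
ee_rot: [[-0.128, 0.992, 0.003], [0.992, 0.128, -0.001], [-0.001, 0.003, -1.0]]
wrist_force: [0.1, 0.1, -0.4]
finger_gap: 0.0303
```

step_arm:
  translation:
    - [0, 0, 0]
    - [0, 0, 0]
    - [0, 0, 0]
  turn: [0.187, 0.075, 0]
  gripper: [0.35, 0.35, 0.35]

```text
t: 7.8
tcp_pos: [0.6077, -0.1088, 0.2732]
ee_rot: [[0.126, 0.992, 0.003], [0.992, -0.126, -0.001], [-0.0, 0.003, -1.0]]
wrist_force: [0.1, 0.2, 0.0]
finger_gap: 0.0301
```

```bash
python3 - <<'E'
from h import *
s=env.get_state(); R=np.array([[.992,-.126],[.126,.992]]); print(R@(np.array(s['tcp_pos'][:2])-[.560,-.179]),s['tcp_pos'],np.round(s['ee_rot'],3))
t=shot('top','t3.png'); s=shot('scene','s3.png')
a=cv2.resize(t[170:245,330:405],(390,390),interpolation=cv2.INTER_CUBIC); b=cv2.resize(s[160:235,340:430],(400,333),interpolation=cv2.INTER_CUBIC)
c=cv2.resize(s[205:245,215:320],(525,200),interpolation=cv2.INTER_CUBIC)
W=np.zeros((600,800,3),np.uint8);W[:390,:390]=a;W[:333,400:]=b;W[395:595,:525]=c
cv2.imwrite('pics/m4.png',W)
E
```

```text
[0.0384503  0.07567375] [ 0.60768045 -0.10877217  0.27322251] [[ 0.126  0.992  0.003]
 [ 0.992 -0.126 -0.001]
 [-0.     0.003 -1.   ]]
```

View pics/m4.png

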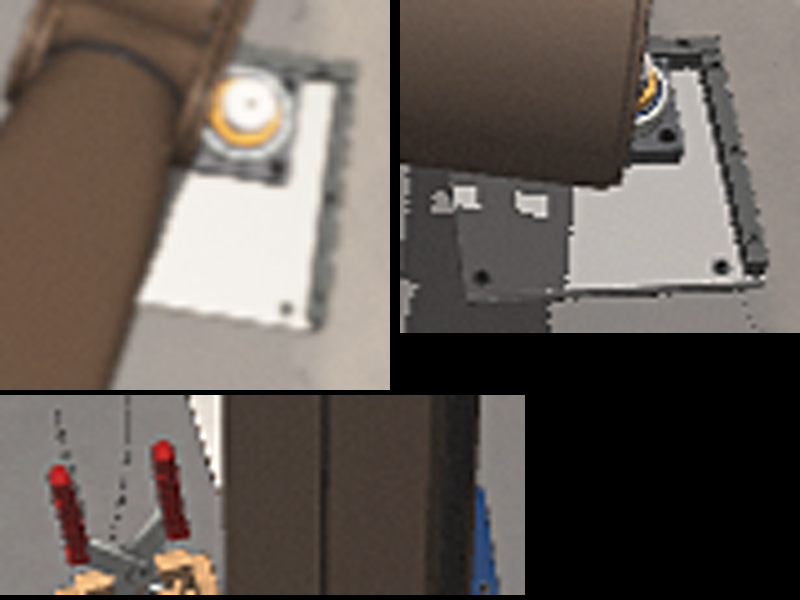

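step_arm:
  translation:
    - [0, 0, 45]
    - [0, 0, 40]
    - [0, 0, 0]
    - [-12, 0, 0]
    - [-12, 0, 0]
    - [-8, 0, 0]
    - [-6, 0, 0]
    - [-6, 0, 0]
    - [-6, 0, 0]
    - [-6, 0, 0]
    - [-4, 0, 0]
    - [0, 0, 0]
  turn: [0, 0, 0, 0, 0, 0, 0, 0, 0, 0, 0, 0]
  gripper: [0.35, 0.35, 0.35, 0.35, 0.35, 0.35, 0.35, 0.35, 0.35, 0.35, 0.35, 0.35]

```text
t: 9.4
tcp_pos: [0.6001, -0.1685, 0.1878]
ee_rot: [[0.127, 0.992, 0.0], [0.992, -0.127, -0.001], [-0.001, 0.0, -1.0]]
wrist_force: [0.1, 2.1, 1.3]
finger_gap: 0.0298
```

step_arm:
  translation:
    - [-2, 0, 0]
    - [-1, 0, 0]
    - [-1, 0, 0]
    - [0, 0, 0]
  turn: [0, 0, 0, 0]
  gripper: [0.35, 0.35, 0.35, 0.35]

```text
t: 9.9
tcp_pos: [0.5996, -0.1723, 0.1877]
ee_rot: [[0.127, 0.992, 0.0], [0.992, -0.127, -0.0], [-0.0, 0.0, -1.0]]
wrist_force: [0.1, 3.6, 1.8]
finger_gap: 0.0301
```

step_arm:
  translation:
    - [-1.5, 0, 0]
    - [-1.5, 0, 0]
    - [-1, 0, 0]
    - [-1, 0, 0]
    - [0, 0, 0]
  turn: [0, 0, 0, 0, 0]
  gripper: [0.35, 0.35, 0.35, 0.35, 0.35]

```text
t: 10.52
tcp_pos: [0.5991, -0.1758, 0.1878]
ee_rot: [[0.127, 0.992, 0.0], [0.992, -0.127, 0.004], [0.004, -0.0, -1.0]]
wrist_force: [1.6, 9.3, 4.0]
finger_gap: 0.0297
```

step_arm:
  translation:
    - [-1, 0, 0]
    - [-1, 0, 0]
    - [-1, 0, 0]
    - [0, 0, 0]
  turn: [0, 0, 0, 0]
  gripper: [0.35, 0.35, 0.35, 0.35]

```text
t: 11.02
tcp_pos: [0.599, -0.1767, 0.1878]
ee_rot: [[0.128, 0.992, 0.0], [0.992, -0.128, 0.009], [0.009, -0.001, -1.0]]
wrist_force: [3.5, 17.2, 5.7]
finger_gap: 0.0299
```

step_arm:
  translation:
    - [15, 0, 0]
    - [0, 0, -55]
    - [0, 0, -60]
    - [0, 0, -60]
    - [-46, -36, 0]
    - [-46, -36, 0]
    - [-46, -36, 0]
    - [-46, -36, 0]
    - [-46, -36, 0]
    - [-46, -36, 0]
    - [0, 0, 0]
  turn: [0, 0, 0, 0, 0, 0, 0, 0, 0, 0, 0]
  gripper: [0.35, 0.35, 1, 1, 1, 1, 1, 1, 1, 1, 1]

```text
t: 12.4
tcp_pos: [0.3481, -0.4144, 0.3625]
ee_rot: [[0.133, 0.991, -0.002], [0.991, -0.133, -0.002], [-0.002, -0.002, -1.0]]
wrist_force: [-0.4, 1.2, -0.8]
finger_gap: 0.0858
```

```bash
python3 - <<'E'
from h import *
t=shot('top','t4.png'); s=shot('scene','s4.png')
f=lambda im,x0,y0,x1,y1,k: cv2.resize(im[y0:y1,x0:x1],None,fx=k,fy=k,interpolation=cv2.INTER_CUBIC)
W=np.zeros((600,800,3),np.uint8)
def put(a,x,y): W[y:y+a.shape[0],x:x+a.shape[1]]=a[:600-y,:800-x]
put(f(s,340,160,430,235,4),0,0); put(f(t,330,165,410,240,4),400,0)
put(f(s,215,200,325,270,4),0,300); put(f(t,230,205,320,250,4),440,310)
cv2.imwrite('pics/m5.png',W); print(env.get_state()['tcp_pos'],env.get_state()['finger_gap'])
E
```

```text
[ 0.35037705 -0.41216649  0.36225097] 0.08577389136331215
```

View pics/m5.png

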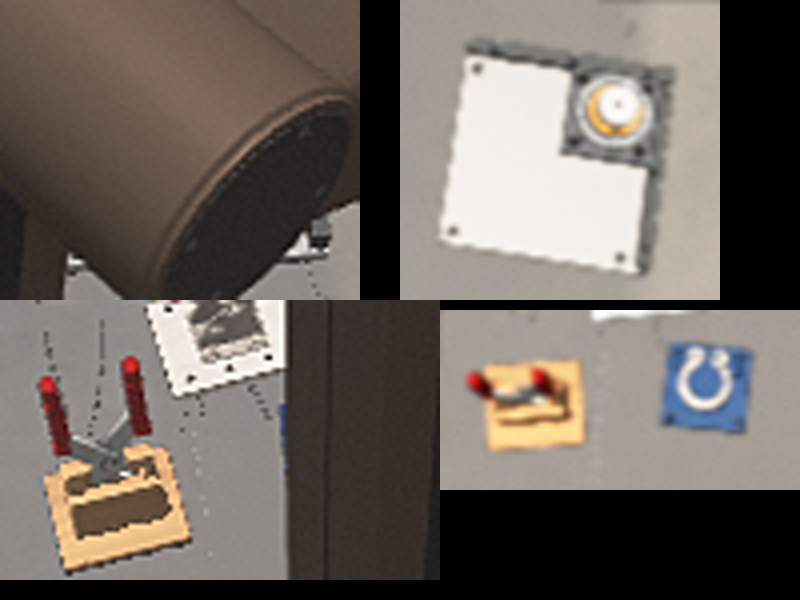

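```bash
python3 - <<'E'
from h import *
s=cv2.imread('pics/s4.png'); t=cv2.imread('pics/t4.png')
def blobs(im,roi,cond,u=6,amin=60):
    x0,y0,x1,y1=roi; c=cv2.resize(im[y0:y1,x0:x1],None,fx=u,fy=u,interpolation=cv2.INTER_CUBIC).astype(int); m=cond(c[...,0],c[...,1],c[...,2]).astype(np.uint8)
    n,l,st,ce=cv2.connectedComponentsWithStats(m); out=[]
    for i in range(1,n):
        if st[i,4]>amin:
            y,x=np.nonzero(l==i); P=np.c_[x,y].astype(float); mu=P.mean(0); d=np.linalg.svd(P-mu,full_matrices=False)[2][0]; d*=np.sign(d[1]); k=(P-mu)@d
            g=lambda v:(v+.5)/u-.5+[x0,y0]
            out.append((g(mu).round(2),g(mu+d*np.percentile(k,1)).round(2),g(mu+d*np.percentile(k,99)).round(2),st[i,4]/u/u))
    return out,m
red=lambda b,g,r:(r>90)&(r>2*g)&(r>2*b)
S,_=blobs(s,(218,205,262,245),red); T,_=blobs(t,(230,212,262,240),red)
for b in S+T: print(*b)
S=sorted([b for b in S if b[3]>10],key=lambda b:b[0][0])
for z0 in(0,.01,.02): 
    for b in S: print(z0,ray('scene',b[1],z0+.16)[:2].round(4),ray('scene',b[2],z0+.088)[:2].round(4))
for p in((232.5,267.5),(262.5,260),(226,244)): print('base',ray('scene',p,.008)[:2].round(4))
tan=lambda b,g,r:(r>170)&(r-b>60)&(g>110)
x0,y0=232,212
_,m=blobs(t,(x0,y0,x0+32,y0+32),tan); q=(quad(m)+.5)/6-.5+[x0,y0]; print('top base',[ray('top',p,.008)[:2].round(4).tolist() for p in q])
blue=lambda b,g,r:(b>r*1.3)&(b>80)
x0,y0=284,210
c=cv2.resize(t[y0:y0+28,x0:x0+30],None,fx=6,fy=6,interpolation=cv2.INTER_CUBIC).astype(int);
m=blue(c[...,0],c[...,1],c[...,2]); 
q=(quad(m)+.5)/6-.5+[x0,y0]; Q=np.array([ray('top',p,.008)[:2] for p in q]); print('post base',Q.round(4).tolist(),'mean',Q.mean(0), [np.degrees(np.arctan2(*(Q[(i+1)%4]-Q[i])[::-1])).round(1) for i in range(4)],[np.linalg.norm(Q[(i+1)%4]-Q[i]).round(4) for i in range(4)])
w=(c.min(2)>165).astype(np.uint8); n,l,st,ce=cv2.connectedComponentsWithStats(w); print(st)
i=1+np.argmax(st[1:,4]); ct=max(cv2.findContours((l==i).astype(np.uint8),cv2.RETR_EXTERNAL,cv2.CHAIN_APPROX_NONE)[0],key=cv2.contourArea)[:,0]
W=np.array([ray('top',(p+.5)/6-.5+[x0,y0],.034)[:2] for p in ct.astype(float)])
np.save('clipct.npy',W); print(W.min(0),W.max(0))
cv2.imwrite('pics/clip.png',np.hstack([cv2.resize(c.astype(np.uint8),None,fx=2.2,fy=2.2),cv2.cvtColor(cv2.resize(w*255,None,fx=2.2,fy=2.2),cv2.COLOR_GRAY2BGR)]))
E
```

```text
[247.15 216.03] [246.56 213.91] [247.68 217.96] 15.222222222222221
[226.48 221.  ] [225.48 218.97] [227.44 222.95] 14.888888888888888
[247.07 221.02] [245.92 220.81] [248.27 221.24] 3.8055555555555554
[226.6  226.28] [225.82 225.22] [227.35 227.29] 4.277777777777778
[228.42 231.07] [227.34 230.49] [229.58 231.7 ] 3.75
[249.76 232.29] [252.25 232.14] [248.07 232.39] 5.194444444444445
[228.84 236.58] [227.93 234.67] [229.77 238.54] 6.138888888888889
[254.99 221.92] [252.85 219.94] [258.05 224.75] 15.888888888888888
[238.35 222.37] [237.6  220.49] [239.16 224.37] 12.388888888888888
0 [0.458  0.2881] [0.4964 0.2901]
0 [0.4641 0.2329] [0.503  0.2338]
0.01 [0.4507 0.2872] [0.4892 0.2893]
0.01 [0.4567 0.2325] [0.4957 0.2335]
0.02 [0.4433 0.2864] [0.482  0.2884]
0.02 [0.4493 0.2322] [0.4885 0.2331]
base [0.4018 0.2944]
base [0.4103 0.2103]
base [0.4817 0.3064]
top base [[0.4952, 0.2229], [0.4136, 0.2174], [0.4047, 0.2978], [0.4856, 0.3081]]
post base [[0.5125, 0.1325], [0.5078, 0.0552], [0.4314, 0.0603], [0.4377, 0.1376]] mean [0.47235539 0.09637988] [np.float64(-93.5), np.float64(176.2), np.float64(85.4), np.float64(-3.9)] [np.float64(0.0775), np.float64(0.0766), np.float64(0.0776), np.float64(0.075)]
[[    0     0   180   168 26938]
 [   32    27    81    92  3302]]
[0.44830214 0.07219348] [0.50562454 0.12212954]
```

View pics/clip.png

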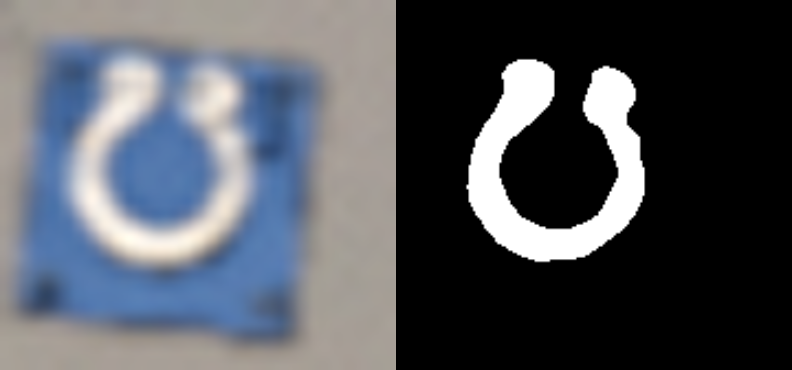

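```bash
python3 - <<'E'
from h import *
def tr(a,b):
    X=tri(a,b); print(X.round(4),(proj('scene',X)-a).round(1),(proj('top',X)-b).round(1))
tr((226.48,221),(238.35,222.37)); tr((247.15,216.03),(254.99,221.92))
tr((226.48,220),(237.9,221.2)); tr((247.15,215),(254,220.8))
tr((232.5,267.5),(0,0)) if 0 else 0
for z in(.15,.17): print(ray('scene',(226.3,220),z)[:2],ray('scene',(247,215),z)[:2])
t=cv2.imread('pics/t4.png')
for X in((.4959-.0008,.0948+.011,.034),): print(proj('top',X))
f,q=nest('top',t); print(f[0],f[1])
E
```

```text
[0.4469 0.2849 0.1654] [0.3 0. ] [-0.2 -0.1]
[0.4505 0.2295 0.1678] [0.9 0.1] [-0.7 -0.2]
[0.4507 0.2857 0.1651] [-0.1 -0. ] [0.1 0. ]
[0.4536 0.231  0.169 ] [0.2 0. ] [-0.1 -0. ]
[0.46164443 0.28713139] [0.4677852  0.23246688]
[0.44703916 0.28541143] [0.45306621 0.23175925]
[293.627773   216.83252564]Traceback (most recent call last):
  File "<stdin>", line 10, in <module>
  File "h.py", line 42, in nest
    q=quad(k)
  File "h.py", line 33, in quad
    vx,vy,x,y=cv2.fitLine(P[k].astype(np.float32),cv2.DIST_HUBER,0,.01,.01).ravel(); L.append(np.cross([x,y,1],[x+vx,y+vy,1]))
              ~~~~~~~~~~~^^^^^^^^^^^^^^^^^^^^^^^^^^^^^^^^^^^^^^^^^^^^^^^^^^
cv2.error: OpenCV(4.12.0) /io/opencv/modules/imgproc/src/linefit.cpp:50: error: (-215:Assertion failed) count > 0 in function 'fitLine2D_wods'
```

step_arm:
  translation:
    - [0, 0, -20]
    - [0, 0, -20]
    - [0, 0, 0]
    - [0, 0, 0]
    - [0, 0, 0]
    - [0, 0, 0]
    - [0, 0, 0]
    - [0, 0, 0]
    - [0, 0, 0]
  turn: [0.187, 0.187, 0.187, 0.187, 0.187, 0.187, 0.187, 0.024, 0]
  gripper: [1, 1, 1, 1, 1, 1, 1, 1, 1]

```text
t: 13.62
tcp_pos: [0.3518, -0.411, 0.4025]
ee_rot: [[0.993, 0.114, -0.0], [0.114, -0.993, 0.0], [-0.0, -0.0, -1.0]]
wrist_force: [-0.6, 0.6, 0.0]
finger_gap: 0.0855
```

step_arm:
  translation:
    - [35, -45, 0]
    - [35, -45, 0]
    - [35, -45, 0]
    - [35, -45, 0]
    - [35, -45, 0]
    - [35, -45, 0]
    - [-6, -54, 0]
    - [-6, -55, 0]
    - [-6, -55, 0]
    - [-6, -55, 0]
    - [-6, -55, 0]
    - [-6, -55, 0]
  turn: [0, 0, 0, 0, 0, 0, 0, 0, 0, 0, 0, 0]
  gripper: [1, 1, 1, 1, 1, 1, 1, 1, 1, 1, 1, 1]

```text
t: 15.12
tcp_pos: [0.457, 0.2048, 0.403]
ee_rot: [[0.994, 0.113, 0.001], [0.113, -0.994, -0.0], [0.001, 0.0, -1.0]]
wrist_force: [0.9, 0.6, -0.1]
finger_gap: 0.0854
```

step_arm:
  translation:
    - [0, -54, 0]
    - [0, 0, 0]
  turn: [0, 0]
  gripper: [1, 1]

```text
t: 15.38
tcp_pos: [0.4508, 0.2597, 0.4028]
ee_rot: [[0.993, 0.118, 0.0], [0.118, -0.993, 0.0], [0.0, -0.0, -1.0]]
wrist_force: [-0.1, -0.7, 0.1]
finger_gap: 0.0853
```

step_arm:
  translation:
    - [0, 1.5, 40]
    - [0, 0, 40]
    - [0, 0, 25]
    - [0, 0, 14]
    - [0, 0, 0]
    - [0, 0, 0]
    - [0, 0, 0]
    - [0, 0, 0]
    - [0, 0, 0]
  turn: [0, 0, 0, 0, 0, 0, 0, 0, 0]
  gripper: [1, 1, 1, 1, 1, 0.73, 0.73, 0.725, 0.725]
  force: 25

```text
t: 16.5
tcp_pos: [0.4532, 0.2558, 0.2867]
ee_rot: [[0.994, 0.11, 0.006], [0.11, -0.994, 0.003], [0.006, -0.002, -1.0]]
wrist_force: [0.1, 1.2, 5.8]
finger_gap: 0.0616
```

step_arm:
  translation:
    - [0, 0, -4]
    - [0, 0, -10]
    - [0, 0, -20]
    - [0, 0, -20]
    - [0, 0, -30]
    - [0, 0, 0]
  turn: [0, 0, 0, 0, 0, 0]
  gripper: [0.725, 0.725, 0.725, 0.725, 0.725, 0.725]

```text
t: 17.25
tcp_pos: [0.4527, 0.2552, 0.3705]
ee_rot: [[0.994, 0.111, 0.006], [0.111, -0.994, 0.001], [0.006, -0.001, -1.0]]
wrist_force: [0.4, 0.7, -2.0]
finger_gap: 0.0622
```

```bash
python3 - <<'E'
from h import *
s=env.get_state(); print(s['tcp_pos'],np.round(s['ee_rot'],3),s['wrist_force'],s['finger_gap'])
t=shot('top','t6.png'); s=shot('scene','s6.png')
a=cv2.resize(s[185:275,205:325],(800,600),interpolation=cv2.INTER_CUBIC); cv2.imwrite('pics/m6.png',a)
E
```

```text
[0.45265267 0.25519621 0.37051172] [[ 0.994  0.111  0.006]
 [ 0.111 -0.994  0.001]
 [ 0.006 -0.001 -1.   ]] [ 0.42862145  0.65294242 -2.03622894] 0.06221440876742502
```

View pics/m6.png

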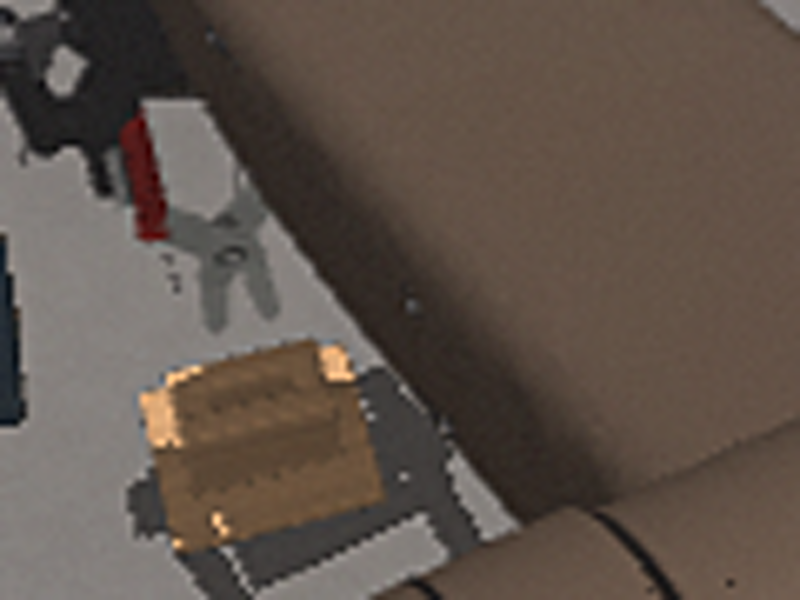

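```bash
python3 - <<'E'
from h import *
s0=cv2.imread('pics/scene0.png'); s6=cv2.imread('pics/s6.png')
a=cv2.resize(s0[212:236,282:318],None,fx=11,fy=11,interpolation=cv2.INTER_CUBIC)
b=cv2.resize(s6[205:240,222:252],None,fx=11,fy=11,interpolation=cv2.INTER_CUBIC)
W=np.zeros((385,800,3),np.uint8);W[:264,:396]=a;W[:385,400:730]=b;cv2.imwrite('pics/m7.png',W)
px=(239.4,222.4)
for z in(.145,.15,.154,.158,.165): print(z,ray('scene',px,z).round(4))
f=lambda p:(205+p[0]/6.667-.43,185+p[1]/6.667-.43)
for p in((212,330),(268,318)):
    for z in(.09,.1018,.11): print(ray('scene',f(p),z).round(4))
E
```

```text
0.145 [0.4513 0.2545 0.145 ]
0.15 [0.4478 0.2542 0.15  ]
0.154 [0.4449 0.254  0.154 ]
0.158 [0.442  0.2538 0.158 ]
0.165 [0.437  0.2534 0.165 ]
[0.454 0.269 0.09 ]
[0.4459 0.2683 0.1018]
[0.4403 0.2677 0.11  ]
[0.4557 0.2462 0.09  ]
[0.4475 0.2457 0.1018]
[0.4419 0.2453 0.11  ]
```

View pics/m7.png

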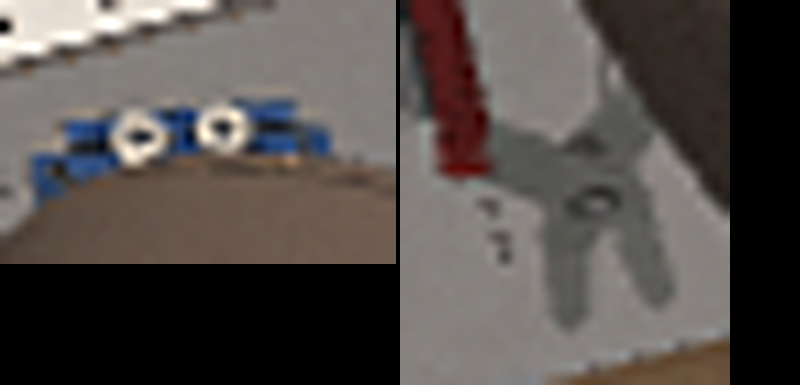

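```bash
python3 - <<'E'
from h import *
L,Rr=ray('scene',(294.3,223.8),.034),ray('scene',(301.8,223.2),.034); print('eyes scene',L.round(4),Rr.round(4),((L+Rr)/2).round(4))
# same from top: contour -> eyes region
W=np.load('clipct.npy'); y=-.069; c=np.array([.4724,.0964]); R=np.array([[np.cos(y),np.sin(y)],[-np.sin(y),np.cos(y)]]); q=(W-c)@R.T*1000
r=q[q[:,0]<8]; A=np.c_[2*r,np.ones(len(r))]; s=np.linalg.lstsq(A,(r**2).sum(1),rcond=None)[0]; 
outer=r
ell=cv2.fitEllipse(outer.astype(np.float32)) if 0 else None
print('ring in post frame: x min',q[:,0].min(),'x max',q[:,0].max(),'y',q[:,1].min(),q[:,1].max())
for n,p,zz in(('pivot',(239.45,222.9),.062),('jaw',(240.95,233.05),.010),('tipL',(237,234.1),.01),('tipR',(244.9,232),.01)):
    for pin in(.088,.0918,.0955): print(n,pin,ray('scene',p,pin+zz).round(4))
E
```

```text
eyes scene [0.4971 0.106  0.034 ] [0.4953 0.0844 0.034 ] [0.4962 0.0952 0.034 ]
ring in post frame: x min -24.410559342346936 x max 32.85090211356512 y -24.43924780167679 25.494149955807437
pivot 0.088 [0.4462 0.2542 0.15  ]
pivot 0.0918 [0.4434 0.254  0.1538]
pivot 0.0955 [0.4408 0.2538 0.1575]
jaw 0.088 [0.4495 0.2562 0.098 ]
jaw 0.0918 [0.4469 0.2559 0.1018]
jaw 0.0955 [0.4444 0.2557 0.1055]
tipL 0.088 [0.4481 0.2669 0.098 ]
tipL 0.0918 [0.4455 0.2666 0.1018]
tipL 0.0955 [0.443  0.2664 0.1055]
tipR 0.088 [0.451  0.2454 0.098 ]
tipR 0.0918 [0.4483 0.2452 0.1018]
tipR 0.0955 [0.4458 0.2451 0.1055]
```

step_arm:
  translation:
    - [0, 0, 0]
    - [0, 0, 0]
    - [14, 39, 0]
    - [14, 39, 0]
    - [14, 39, 0]
    - [14, 39, 0]
    - [0, 0, 0]
    - [0, 0, 0]
  turn: [0.1, 0.085, 0, 0, 0, 0, 0, 0]
  gripper: [0.72, 0.72, 0.72, 0.72, 0.72, 0.72, 0.72, 0.72]

```text
t: 18.35
tcp_pos: [0.4959, 0.0955, 0.3662]
ee_rot: [[0.997, -0.075, -0.003], [-0.075, -0.997, 0.0], [-0.003, -0.0, -1.0]]
wrist_force: [-1.1, -0.2, -1.1]
finger_gap: 0.0617
```

```bash
python3 - <<'E'
from h import *
s=env.get_state(); print(s['tcp_pos'],np.round(s['ee_rot'],4),s['wrist_force'],s['finger_gap'])
R=np.array(s['ee_rot']); print(R.T@(np.array([.4967,.0942,.3705])-s['tcp_pos']))
t=shot('top','t7.png'); s=shot('scene','s7.png')
a=cv2.resize(s[170:290,230:390],(800,600),interpolation=cv2.INTER_CUBIC); cv2.imwrite('pics/m8.png',a)
c=np.array([.4724,.0964,.03]); print('post px',proj('scene',c),'pins px',proj('scene',(.4960,.0950,.0918)))
b=s[215:250,270:330].astype(int); print('blue visible',((b[...,0]>b[...,2]*1.3)&(b[...,0]>80)).sum())
E
```

```text
[0.49591714 0.0955486  0.36620854] [[ 9.972e-01 -7.460e-02 -3.000e-03]
 [-7.460e-02 -9.972e-01  5.000e-04]
 [-3.000e-03 -3.000e-04 -1.000e+00]] [-1.10953976 -0.20617501 -1.07421099] 0.0616792962852422
[ 0.00086836  0.00128533 -0.00429443]
post px [299.00877494 231.11065276] pins px [297.53332012 211.73814604]
blue visible 0
```

step_arm:
  translation:
    - [0, 0, 0]
    - [0, 0, 0]
  turn: [0, 0]
  gripper: [0.72, 0.72]

```text
t: 18.7
tcp_pos: [0.4962, 0.0961, 0.3677]
ee_rot: [[0.997, -0.073, -0.0], [-0.073, -0.997, 0.0], [-0.0, -0.0, -1.0]]
wrist_force: [-0.0, -0.4, -1.9]
finger_gap: 0.0617
```

View pics/m8.png

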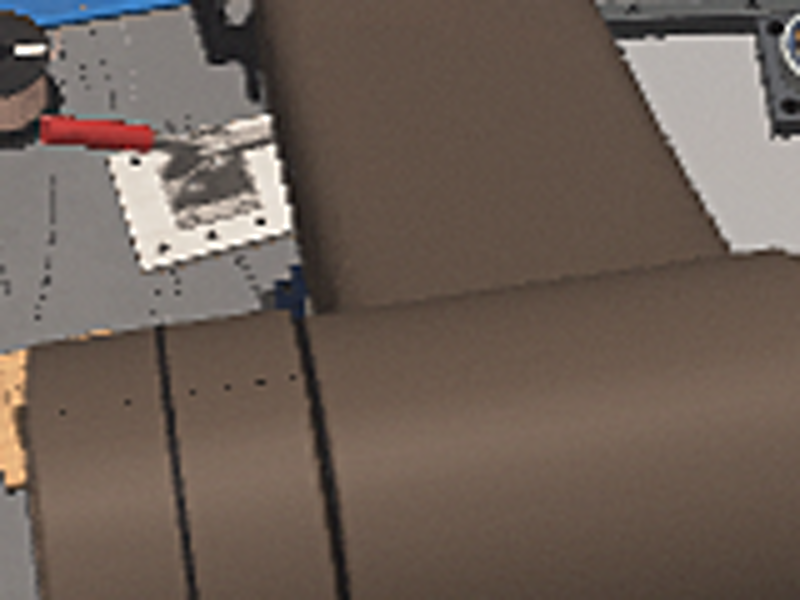

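step_arm:
  translation:
    - [-11, -39, 0]
    - [-11, -39, 0]
    - [-11, -39, 0]
    - [-11, -40, 0]
    - [0, 0, 0]
    - [0, 0, 0]
    - [0, 0, 0]
    - [0, 0, 0]
  turn: [0, 0, 0, 0, 0, 0, 0, 0]
  gripper: [0.72, 0.72, 0.72, 0.72, 0.72, 0.72, 0.72, 0.72]

```text
t: 19.7
tcp_pos: [0.4644, 0.2544, 0.3677]
ee_rot: [[0.997, -0.076, 0.0], [-0.076, -0.997, -0.0], [0.0, 0.0, -1.0]]
wrist_force: [0.2, -0.2, -1.8]
finger_gap: 0.0616
```

```bash
python3 - <<'E'
from h import *
s=env.get_state(); s8=shot('scene','s8.png'); print(s['tcp_pos'],np.round(s['ee_rot'],4).tolist(),s['finger_gap'])
s9=shot('scene','s9.png')
im=((s8.astype(int)+s9)//2).astype(np.uint8)
p=np.array([s['tcp_pos'][0],s['tcp_pos'][1]])
for z in(.089,.099,.151): print(z,proj('scene',[*p,z]).round(1))
c=proj('scene',[*p,.12]).astype(int); x0,y0=c[0]-18,c[1]-12
a=cv2.resize(im[y0:y0+40,x0:x0+36],None,fx=15,fy=15,interpolation=cv2.INTER_CUBIC)[:600]
for k in range(0,36,5): cv2.putText(a,str(x0+k),(k*15,10),0,.35,(0,0,255)); cv2.line(a,(int(k*15+7),12),(int(k*15+7),18),(0,0,255))
for k in range(0,40,5): cv2.putText(a,str(y0+k),(0,k*15+11),0,.35,(0,255,0))
cv2.imwrite('pics/m9.png',a)
E
```

```text
[0.46443659 0.25438307 0.36774541] [[0.9971, -0.0756, 0.0001], [-0.0756, -0.9971, -0.0001], [0.0001, 0.0001, -1.0]] 0.06160804858498164
0.089 [241.5 230.3]
0.099 [241.1 228.2]
0.151 [238.7 217. ]
```

View pics/m9.png

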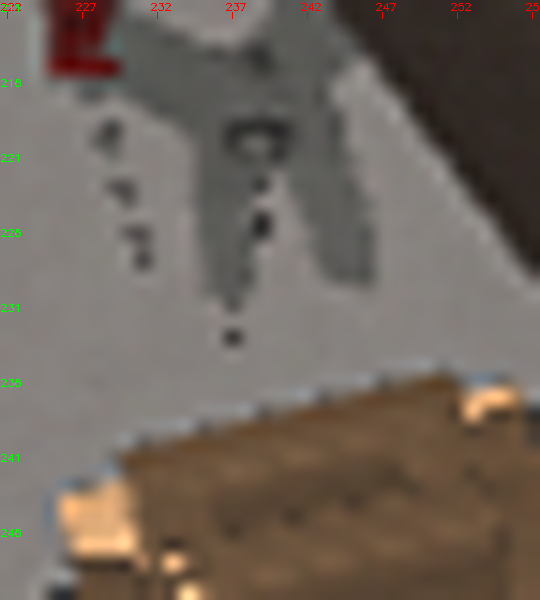

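```bash
python3 - <<'E'
from h import *
tcp=np.array([.4644,.2544,.3677]); ex=np.array([.9971,-.0756]); ey=np.array([-.0756,-.9971])
for n,p,zz,off in(('pivot',(238.7,220),.062,.0055),('shoulder',(241.0,230.05),.010,.005)):
    for pin in(.087,.089,.091):
        d=ray('scene',p,pin+zz)[:2]+off*ex-tcp[:2]; print(n,pin,'tool xy mm',(1000*d@ex).round(2),(1000*d@ey).round(2))
# silhouette by difference with s4 
a=cv2.imread('pics/s4.png').astype(int); b=(cv2.imread('pics/s8.png').astype(int)+cv2.imread('pics/s9.png'))//2
for y in range(224,236): print(y,' '.join('%4d'%v for v in b[y,232:250].mean(1)))
E
```

```text
pivot 0.087 tool xy mm -2.51 -0.39
pivot 0.089 tool xy mm -3.95 -0.17
pivot 0.091 tool xy mm -5.38 0.05
shoulder 0.087 tool xy mm 0.43 -0.45
shoulder 0.089 tool xy mm -0.95 -0.23
shoulder 0.091 tool xy mm -2.33 -0.02
224  132  132  122   91   88   89   97  137  141  120   95   91   93   90  107  130  131  130
225  134  134  138   97   91   94  104   56  126  132   98   91   93   92  110  131  133  131
226  126  134  136   97   89   94   84   50  126  138  119   95   93   93   89  128  131  128
227  127  133  136  105   92   92   85  133  134  132  116   93   93   94   89  129  133  132
228  122  133  135  111   90   90   94  130  132  130  132   96   90   93   89  129  132  131
229  134  130  131  115   91   89   80  127  130  130  134  116   92   90   85  126  132  129
230  130  127  131  114   99   88  107  130  132  131  133  134  136  127  118  130  132  132
231  127  129  130  131  134   87  124  133  131  131  129  129  131  133  132  133  131  129
232  128  128  129  129  133  133  133  131  130  131  128  128  131  130  134  131  132  130
233  128  128  128  127  131   58  119  132  132  131  128  128  130  130  130  130  131  130
234  127  129  128  130  129  131  129  131  130  130  130  127  131  130  130  131  131  133
235  128  127  127  128  129  129  129  131  131  129  128  131  133  130  130  132  135  138
```

step_arm:
  translation:
    - [11, 39, 0]
    - [11, 39, 0]
    - [11, 39, 0]
    - [11.7, 39.9, 0]
    - [0, 0, 24]
    - [0, 0, 20]
    - [0, 0, 0]
    - [0, 0, 0]
    - [0, 0, 0]
  turn: [0, 0, 0, 0, 0, 0, 0, 0, 0]
  gripper: [0.72, 0.72, 0.72, 0.72, 0.72, 0.72, 0.72, 0.72, 0.72]

```text
t: 20.92
tcp_pos: [0.4975, 0.0955, 0.3251]
ee_rot: [[0.997, -0.074, 0.002], [-0.074, -0.997, -0.0], [0.002, -0.0, -1.0]]
wrist_force: [0.4, 0.3, -1.0]
finger_gap: 0.0616
```

step_arm:
  translation:
    - [-0.3, 0.7, 3]
    - [0, 0, 3]
    - [0, 0, 0]
    - [0, 0, 0]
  turn: [0, 0, 0, 0]
  gripper: [0.72, 0.72, 0.72, 0.72]

```text
t: 21.42
tcp_pos: [0.4967, 0.0948, 0.3177]
ee_rot: [[0.997, -0.074, -0.0], [-0.074, -0.997, 0.0], [-0.0, -0.0, -1.0]]
wrist_force: [-0.3, 0.4, -1.3]
finger_gap: 0.062
```

step_arm:
  translation:
    - [0, 0, 1.5]
    - [0, 0, 1.5]
    - [0, 0, 0]
    - [0, 0, 0]
  turn: [0, 0, 0, 0]
  gripper: [0.72, 0.72, 0.72, 0.72]

```text
t: 21.92
tcp_pos: [0.4967, 0.0948, 0.3147]
ee_rot: [[0.997, -0.074, -0.0], [-0.074, -0.997, 0.0], [-0.0, -0.0, -1.0]]
wrist_force: [-0.5, 0.3, -1.5]
finger_gap: 0.0615
```

step_arm:
  translation:
    - [0, 0, 1.5]
    - [0, 0, 1.5]
    - [0, 0, 0]
    - [0, 0, 0]
  turn: [0, 0, 0, 0]
  gripper: [0.72, 0.72, 0.72, 0.72]

```text
t: 22.42
tcp_pos: [0.4967, 0.0948, 0.3117]
ee_rot: [[0.997, -0.074, -0.0], [-0.074, -0.997, -0.0], [-0.0, 0.0, -1.0]]
wrist_force: [-0.0, -0.3, -1.7]
finger_gap: 0.0616
```

step_arm:
  translation:
    - [0, 0, 1]
    - [0, 0, 1]
    - [0, 0, 0]
    - [0, 0, 0]
  turn: [0, 0, 0, 0]
  gripper: [0.72, 0.72, 0.72, 0.72]

```text
t: 22.92
tcp_pos: [0.4967, 0.0947, 0.3097]
ee_rot: [[0.997, -0.074, 0.0], [-0.074, -0.997, -0.0], [0.0, 0.0, -1.0]]
wrist_force: [-0.0, 0.1, -2.1]
finger_gap: 0.0616
```

step_arm:
  translation:
    - [0, 0, 1]
    - [0, 0, 1]
    - [0, 0, 0]
    - [0, 0, 0]
  turn: [0, 0, 0, 0]
  gripper: [0.72, 0.72, 0.72, 0.72]

```text
t: 23.42
tcp_pos: [0.4967, 0.0947, 0.3077]
ee_rot: [[0.997, -0.074, 0.0], [-0.074, -0.997, -0.0], [0.0, 0.0, -1.0]]
wrist_force: [0.1, -0.9, -0.8]
finger_gap: 0.0614
```

step_arm:
  translation:
    - [0, 0, 1]
    - [0, 0, 0]
    - [0, 0, 0]
  turn: [0, 0, 0]
  gripper: [0.72, 0.72, 0.72]

```text
t: 23.8
tcp_pos: [0.4967, 0.0947, 0.3067]
ee_rot: [[0.997, -0.074, 0.0], [-0.074, -0.997, 0.0], [0.0, -0.0, -1.0]]
wrist_force: [-0.5, 0.4, -1.7]
finger_gap: 0.0616
```

step_arm:
  translation:
    - [0, 0, 1]
    - [0, 0, 0]
    - [0, 0, 0]
  turn: [0, 0, 0]
  gripper: [0.72, 0.72, 0.72]

```text
t: 24.18
tcp_pos: [0.4967, 0.0947, 0.3057]
ee_rot: [[0.997, -0.074, 0.0], [-0.074, -0.997, -0.0], [0.0, 0.0, -1.0]]
wrist_force: [0.1, 0.5, -1.9]
finger_gap: 0.0616
```

step_arm:
  translation:
    - [0, 0, 1]
    - [0, 0, 0]
    - [0, 0, 0]
  turn: [0, 0, 0]
  gripper: [0.72, 0.72, 0.72]

```text
t: 24.55
tcp_pos: [0.4967, 0.0948, 0.3047]
ee_rot: [[0.997, -0.074, -0.0], [-0.074, -0.997, -0.0], [-0.0, 0.0, -1.0]]
wrist_force: [0.3, 0.2, -1.8]
finger_gap: 0.0614
```

step_arm:
  translation:
    - [0, 0, 1]
    - [0, 0, 0]
    - [0, 0, 0]
  turn: [0, 0, 0]
  gripper: [0.72, 0.72, 0.72]

```text
t: 24.92
tcp_pos: [0.497, 0.0948, 0.3044]
ee_rot: [[0.997, -0.074, 0.001], [-0.074, -0.997, -0.0], [0.001, -0.0, -1.0]]
wrist_force: [-1.1, -0.5, 2.6]
finger_gap: 0.0615
```

step_arm:
  translation:
    - [0, 0, 1]
    - [0, 0, 0]
    - [0, 0, 0]
  turn: [0, 0, 0]
  gripper: [0.72, 0.72, 0.72]

```text
t: 25.3
tcp_pos: [0.4974, 0.0947, 0.3043]
ee_rot: [[0.997, -0.074, 0.003], [-0.074, -0.997, -0.0], [0.003, -0.0, -1.0]]
wrist_force: [-0.8, 0.9, 6.0]
finger_gap: 0.0615
```

step_arm:
  translation:
    - [0, 0, 1]
    - [0, 0, 0]
    - [0, 0, 0]
  turn: [0, 0, 0]
  gripper: [0.72, 0.72, 0.72]

```text
t: 25.68
tcp_pos: [0.4978, 0.0947, 0.3041]
ee_rot: [[0.997, -0.074, 0.005], [-0.074, -0.997, -0.0], [0.005, -0.0, -1.0]]
wrist_force: [-0.4, -0.2, 8.2]
finger_gap: 0.0612
```

step_arm:
  translation:
    - [0, 0, -3]
    - [0, 0, -3]
    - [0, 0, 0]
    - [0, 0, 0]
  turn: [0, 0, 0, 0]
  gripper: [0.72, 0.72, 0.72, 0.72]

```text
t: 26.18
tcp_pos: [0.4965, 0.0948, 0.3072]
ee_rot: [[0.997, -0.074, -0.001], [-0.074, -0.997, 0.0], [-0.001, 0.0, -1.0]]
wrist_force: [1.5, 0.6, -0.8]
finger_gap: 0.0617
```

step_arm:
  translation:
    - [0, 0, 0]
    - [0, 0, 0]
    - [0, 0, 0]
    - [0, 0, 0]
  turn: [0, 0, 0, 0]
  gripper: [0.69, 0.66, 0.63, 0.63]
  force: 30

```text
t: 26.68
tcp_pos: [0.4967, 0.0948, 0.3077]
ee_rot: [[0.997, -0.074, -0.0], [-0.074, -0.997, -0.0], [-0.0, 0.0, -1.0]]
wrist_force: [0.5, 0.4, -2.0]
finger_gap: 0.0546
```

step_arm:
  translation:
    - [0, 0, 0]
    - [0, 0, 0]
    - [0, 0, 0]
    - [0, 0, 0]
    - [0, 0, 0]
  turn: [0, 0, 0, 0, 0]
  gripper: [0.6, 0.57, 0.54, 0.52, 0.52]

```text
t: 27.3
tcp_pos: [0.4975, 0.0946, 0.3095]
ee_rot: [[0.997, -0.074, 0.003], [-0.074, -0.997, -0.001], [0.004, 0.001, -1.0]]
wrist_force: [-0.1, -1.3, 6.2]
finger_gap: 0.0447
```

step_arm:
  translation:
    - [0, 0, 0]
    - [0, 0, 0]
    - [0, 0, 0]
    - [0, 0, 0]
    - [0, 0, 0]
  turn: [0, 0, 0, 0, 0]
  gripper: [0.49, 0.46, 0.44, 0.43, 0.43]

```text
t: 27.92
tcp_pos: [0.4981, 0.0942, 0.3106]
ee_rot: [[0.997, -0.074, 0.006], [-0.074, -0.997, -0.002], [0.006, 0.002, -1.0]]
wrist_force: [-0.0, -2.9, 9.6]
finger_gap: 0.0375
```

step_arm:
  translation:
    - [0, 0, -2]
    - [0, 0, -1]
    - [0, 0, 0]
    - [0, 0, 0]
    - [0, 0, 0]
    - [0, 0, 0]
  turn: [0, 0, 0, 0, 0, 0]
  gripper: [0.42, 0.4, 0.38, 0.36, 0.34, 0.32]

```text
t: 28.68
tcp_pos: [0.4972, 0.0944, 0.3116]
ee_rot: [[0.997, -0.074, 0.002], [-0.074, -0.997, -0.002], [0.002, 0.002, -1.0]]
wrist_force: [0.7, -3.7, 6.6]
finger_gap: 0.0285
```

step_arm:
  translation:
    - [0, 0, 0]
    - [0, 0, 0]
    - [0, 0, 0]
  turn: [0, 0, 0]
  gripper: [0.3, 0.3, 0.3]

```text
t: 29.05
tcp_pos: [0.4972, 0.0944, 0.3116]
ee_rot: [[0.997, -0.074, 0.002], [-0.074, -0.997, -0.002], [0.002, 0.002, -1.0]]
wrist_force: [0.3, -3.4, 5.5]
finger_gap: 0.0282
```

step_arm:
  translation:
    - [0, 0, -3]
    - [0, 0, -3]
    - [0, 0, -5]
    - [0, 0, -8]
    - [0, 0, -10]
    - [0, 0, -10]
    - [0, 0, -10]
    - [0, 0, 0]
    - [0, 0, 0]
    - [0, 0, 0]
  turn: [0, 0, 0, 0, 0, 0, 0, 0, 0, 0]
  gripper: [0.3, 0.3, 0.3, 0.3, 0.3, 0.3, 0.3, 0.3, 0.3, 0.3]

```text
t: 30.3
tcp_pos: [0.4965, 0.0947, 0.3591]
ee_rot: [[0.997, -0.074, -0.001], [-0.074, -0.997, 0.0], [-0.001, 0.0, -1.0]]
wrist_force: [0.2, -0.5, -0.9]
finger_gap: 0.0282
```

```bash
python3 - <<'E'
from h import *
s=env.get_state(); print(s['tcp_pos'],np.round(s['ee_rot'],4).tolist(),s['wrist_force'],s['finger_gap'])
t=shot('top','t8.png'); a=cv2.imread('pics/t4.png')
for im in(a,t):
    c=im[208:240,280:316].astype(int)
    for r in c:
        print(''.join('B' if (p[0]>p[2]*1.3 and p[0]>80) else 'W' if p.min()>165 else 'd' if p.max()<75 else 'n' if p[2]>p[0]*1.15 else '.' for p in r))
    print()
E
```

```text
[0.49654083 0.09474021 0.35913017] [[0.9972, -0.0742, -0.0012], [-0.0742, -0.9972, 0.0], [-0.0011, 0.0001, -1.0]] [ 0.1990802  -0.47814903 -0.88301567] 0.02816393493408312
....................................
....................................
....................................
....................................
....................................
........BBBBB.......................
........BBBBBW..BBB...B.............
.......BBBBBWWWWBB.WW.BBBBB.........
.......BBBBBWWWW.B.WWW.BBBBB........
.......BBBBBWWWWBBWWWWBBBBBB........
.......BBBBWWWW.BBWWWWBBBBBB........
.......BBB.WWWBBBBBWWWBBBBBB........
.......BBBWWWBBBBBB.WW.BBBBB........
.......BB.WW.BBBBBBBWW.BBBB.........
.......BB.WWBBBBBBBB.WWBBBB.........
......BBBWWWBBBBBBBB.WWBBBB.........
......BBBWWW.BBBBBBBWWWBBBB.........
......BBB.WWWBBBBBB.WW.BBBB.........
......BBBBWWWWBBBB.WWWBBBBB.........
......BBBBBWWWWWWWWWW.BBBBB.........
......BBBBB.WWWWWWWW.BBBBBB.........
......BBBBBB..WWWW..BBBBBBB.........
......BBBBBBBBBB.BBBBBBBBBB.........
.....BBBBBBBBBBBBBBBBBBBBB..........
......BBBBBBBBBBBBBBBBBBBB..........
...
[... 740 characters left out ...]
nnnnnnnnnnndddddddnnnnnnndddddddd.
nnnnnnnnnnnnnnndddddnnnnnnnddddddd..
nnnnnnnnnnnnnnnnnddddnnnnnnddddddd..
nnnnnnnnnnnnnnnnnndddnnnnnnddddddd..
nnnnnnnnnnnnnnnnnndddnnnnnnddddddd..
nnnnnnnnnnnnnnnnnnnddnnnnnnddddddd..
nnnnnnnnnnnnnnnnnnnddnnnnnnddddddd..
nnnnnnnnnnnnnnnnnnnddnndnnnddddddd..
nnnnnnnnnnnnnnnnnnndddddnnnddddddd..
nnnnnnnnnnnnnnnnnnnddddddnddddddd...
nnnnnnnnnnnnnnnnnnndddddddddddddd...
nnnnnnnnnnnnnnnnnnndddddddddddddd...
nnnnnnnnnnnnnnnnnnnddddBBdd...ddd...
nnnnnnnnnnnnnnnnnnndddBBBB.....dd...
nnnnnnnnnnnnnnnnnnnddd.BB......dd...
nnnnnnnnnnnnnnnnnnnddn.........dd...
nnnnnnnnnnnnnnnnnnnddn.........dd...
nnnnnnnnnnnnnnnnnnnddn.........dd...
nnnnnnnnnnnnnnnnnnnddn.........d....
```

step_arm:
  translation:
    - [-11, -39, -10]
    - [-11, -39, -10]
    - [-11, -39, 0]
    - [-11, -40, 0]
    - [0, 0, 0]
    - [0, 0, 0]
    - [0, 0, 0]
    - [0, 0, 0]
  turn: [0, 0, 0, 0, 0, 0, 0, 0]
  gripper: [0.3, 0.3, 0.3, 0.3, 0.3, 0.3, 0.3, 0.3]

```text
t: 31.35
tcp_pos: [0.4648, 0.2538, 0.3797]
ee_rot: [[0.997, -0.076, -0.0], [-0.076, -0.997, -0.0], [-0.0, 0.0, -1.0]]
wrist_force: [-0.8, 0.0, -2.2]
finger_gap: 0.0282
```

```bash
python3 - <<'E'
from h import *
s=env.get_state(); print(s['tcp_pos'],np.round(s['ee_rot'],4).tolist(),s['wrist_force'],s['finger_gap'])
t=shot('top','t10.png'); s=shot('scene','s10.png')
def asc(im,x0,y0,x1,y1):
    for y in range(y0,y1): print(y,''.join('B' if (p[0]>p[2]*1.3 and p[0]>80) else 'R' if p[2]>90 and p[2]>2*p[1] else 'W' if p.min()>165 else 'd' if p.max()<75 else 'n' if p[2]>p[0]*1.15 else 'g' if p.max()<108 else '.' for p in im[y,x0:x1].astype(int)))
print('post in top'); asc(t,284,210,312,238)
print('scene pliers x 215-270'); asc(s,215,195,270,250)
E
```

```text
[0.46479359 0.25377621 0.37970672] [[0.9971, -0.0756, -0.0], [-0.0756, -0.9971, -0.0001], [-0.0, 0.0001, -1.0]] [-0.83405446  0.03650682 -2.15814228] 0.02819442086466233
post in top
210 ............................
211 ............................
212 ............................
213 ....BBBBB...................
214 ....BBBBBBBBBBBBB...........
215 ...BBBBBBBBBBBBBBBBBBBB.....
216 ...BBBBBBBBBBBBBBBBBBBBB....
217 ...BBBBBBBBBBBBBBBBBBBBB....
218 ...BBBBBBBBBBBBBBBBBBBBB....
219 ...BBBBBBBBBBBBBBBBBBBBB....
220 ...BBBBBBBBBBBBBBBBBBBBB....
221 ...BBBBBBBBBBBBBBBBBBBB.....
222 ..BBBBBBBBBBBBBBBBBBBBB.....
223 ..BBBBBBBBBBBBBBBBBBBBB.....
224 ..BBBBBBBBBBBBBBBBBBBBB.....
225 ..BBBBBBBBBBBBBBBBBBBBB.....
226 ..BBBBBBBBBBBBBBBBBBBBB.....
227 ..BBBBBBBBBBBBBBBBBBBBB.....
228 ..BBBBBBBBBBBBBBBBBBBBB.....
229 ..BBBBBBBBBBBBBBBBBBBBB.....
230 ..BBBBBBBBBBBBBBBBBBBBB.....
231 ..BBBBBBBBBBBBBBBBBBBB......
232 ..BBBBBBBBBBBBBBBBBBBB......
233 ..BBBBBBBBBBBBBBBBBBBB......
234 .........BBBBBBBBBBBBB......
235 ..................BBBg......
236 ............................
237 .......................
[... 2628 characters left out ...]
.W.......gnnnnnnnn..gnnnnnnddddddd.gdddd
239 .................gn.nnnnnnnnnnnn..gnnnnnnndddddddd.dddd
240 ................gnggggnnnnnnnnn.ggnnnnnnnnn.gdddddd.ddd
241 ...............nnnnng..gnnnng..gnnnnnnnnnnndddddddd..dd
242 ...............nnnnnnng......ggnnnnnnnnnnnnd.gdddddd.gd
243 ............nnnnnnnnnnnnngggnnnnnnnnnnnnnnndddddddddd..
244 ...........nnnnnnnnnnnnnnnnnnndnnnnnnnnnnnnnd.gdddddd..
245 ...........nnnnnnnnnnnnnnndnnnnnnnnnnnnnnnnndd.gdddddd.
246 ...........nnnnnnnnnnnnnnnnnnnnnnnnnnnnnnnnndd.gddddddd
247 ...........nnnnnnnnnnnnnnnnnnnnnnnnnnnnnnnnnndddddddddd
248 ...........gnnnnnnnnnnnnnnnnnnnnnnnnnnnnnnnnndddddddddd
249 ............nnnnnnnnnnnnnnnnnnnnnnnnnnnnnnnnndddddddddd
```

```bash
python3 - <<'E'
from h import *
tcp=np.array([.4648,.2538]); ex=np.array([.9971,-.0756]); ey=np.array([-.0756,-.9971])
P=lambda x,y,z: proj('scene',[*(tcp+(x*ex+y*ey)/1000),z/1000]).round(1)
for xo in(0,-1,-2.5): print(xo,'back outer lower',P(xo-47.8,-.3,98),'back outer upper',P(xo-47.8,-.3,102),'back inner upper',P(xo-42.6,-.3,102),'eyesL',P(xo,-28.3,102),'R',P(xo,27.7,102))
a=cv2.imread('pics/s4.png').astype(int); b=cv2.imread('pics/s10.png').astype(int)
print('cols 236-246')
for y in range(234,250): print(y,' '.join('%3d/%3d/%3d'%tuple(p) for p in b[y,238:246:2]),'| s9',' '.join('%3d/%3d/%3d'%tuple(p) for p in cv2.imread('pics/s9.png')[y,238:246:2]))
E
```

```text
0 back outer lower [241.5 243.2] back outer upper [241.3 242.4] back inner upper [241.3 240.7] eyesL [230.6 228.4] R [251.4 226.5]
-1 back outer lower [241.5 243.5] back outer upper [241.3 242.7] back inner upper [241.3 241. ] eyesL [230.6 228.7] R [251.4 226.8]
-2.5 back outer lower [241.5 244. ] back outer upper [241.3 243.2] back inner upper [241.3 241.5] eyesL [230.6 229.2] R [251.5 227.3]
cols 236-246
234 125/129/134 129/131/136 125/130/135 126/129/133 | s9 126/127/134 128/130/135 126/130/134 127/131/134
235 127/130/133 128/132/135 125/131/136 130/133/136 | s9 127/130/133 127/131/135 125/130/134 129/132/138
236 127/129/135 129/132/137 130/132/135 133/134/137 | s9 126/129/135 130/132/137 131/133/136 132/134/136
237 127/129/135 135/136/139 140/140/141  88/ 99/112 | s9 129/130/135 136/139/141 141/139/140  90/100/114
238 135/137/138  90/100/113  54/ 76/104  49/ 71/ 96 | s9 137/137/140  86/ 97/110  55/ 79/105  48/ 71/ 97
239  53/ 76/105  53/ 74/ 99  58/ 78/104  60/ 83/109 | s9  53/ 78/104  54/ 75/ 99  60/ 80/106  59/ 82/106
240  54/ 77/102  56/ 80/108  56/ 81/108  70/ 86/106 | s9  57
[... 289 characters left out ...]
3/ 96  67/ 79/ 90 | s9  57/ 77/ 99  54/ 72/ 93  56/ 73/ 93  50/ 65/ 84
244  54/ 72/ 92  46/ 64/ 85  49/ 69/ 88  49/ 69/ 89 | s9  53/ 71/ 89  53/ 68/ 87  49/ 68/ 86  55/ 73/ 94
245  49/ 67/ 88  54/ 71/ 93  52/ 72/ 91  63/ 85/111 | s9  51/ 68/ 88  55/ 73/ 94  55/ 73/ 92  63/ 84/109
246  54/ 72/ 93  61/ 84/108  58/ 79/101  60/ 82/106 | s9  56/ 74/ 93  61/ 85/108  61/ 81/103  61/ 82/105
247  58/ 80/101  63/ 83/106  62/ 84/109  62/ 85/109 | s9  59/ 80/103  61/ 83/104  63/ 86/110  62/ 85/109
248  62/ 84/107  62/ 84/109  61/ 84/109  67/ 91/118 | s9  62/ 85/109  61/ 84/110  61/ 84/108  68/ 91/119
249  62/ 83/108  70/ 95/121  58/ 78/ 97  57/ 77/ 99 | s9  63/ 86/109  68/ 92/118  57/ 78/ 99  57/ 77/100
```

```bash
python3 - <<'E'
from h import *
X=[.5981,-.2282,.074]
for n,f in(('top','t10.png'),('scene','s10.png')):
    im=cv2.imread('pics/'+f); p=proj(n,X); x0,y0=(p-9).astype(int); print(n,p.round(2),x0,y0)
    g=im[...].astype(int)
    for y in range(y0,y0+22): print(y,' '.join('%3d%s'%(v.mean(),'y' if v[2]-v[0]>40 else ' ') for v in g[y,x0:x0+20]))
E
```

```text
top [384.34 190.79] 375 181
181 115  126  121  115  112  112  116  119  123  120  123  123  124  122  127  126  131  146  152  146 
182 116  109   99   91   93   98  106  116  122  115  111  112  117  119  123  114  103  105  119  121 
183  85   89  103  115  122  133  139  141  137  125  114  109  114  123  126  114   92   88  106  116 
184  47   58  101  142  161  172  187  190  191  186  176  170  166  149  120   99   81   83  103  115 
185  64   80  134  185  206  201  179  172  169  172  188  211  210  181  142  114   97  106  117  108 
186 118  157  199  207  192  186y 187y 198y 206  206  208  217  213  202  174  116   71   77  105  109 
187 163  199  205  184  184y 199y 219y 237  243  244  242  239  228  203  174  130   72   60  101  116 
188 194  205  176  174y 193y 219y 239  246  249  249  249  248  242  221  181  165  132   99  118  128 
189 185  194  177y 180y 198y 229  244  249  247  245  246  249  247  236  207  197  189  145  123  120 
190 183  184  189y 183y 193y 232  248  247  234  209  231  246  249  242  219  197  194  167  126  111 
191 182  165  185y 179y 187y 232
[... 2832 characters left out ...]
2   81  118  111  159  167  166  142  134   90   66  178y 150y 128  223  169 
179  63  117y 183y 102y  56   75   88   90   88   87   86   85   87   69   62y 177y 131y  54  215  126 
180 132   73  168y 190y 105y  50   50   76   81   92   84   65   78   67y 184y 187y 142y  85  212  148 
181 109   77   54  134y 190y 107y  73y  63   53   55   54   60   67y 184y 193y  94y  54   41  219  120 
182  94   70   68y  64y 103y 167y 188y 193y 196y 105y 182y 195y 195y 147y  81y  70   46  175  185  113 
183 194   75   61   71   66y  66y  64y 103y 111y 111y 140y  82y  64y  67y  79   90   63  226  146   96 
184 204  186   81   80  130   90   70y  69y  67y  67y  69y  70y  80   77   58   57  228  178   68   90
```

step_arm:
  translation:
    - [15.9, 39.2, -5]
    - [15.9, 39.2, -5]
    - [15.9, 39.2, 0]
    - [15.9, 39.2, 0]
    - [15.9, 39.2, 0]
    - [15.9, 39.2, 0]
    - [15.9, 39.2, 0]
    - [15.9, 39.2, 0]
    - [15.9, 39.2, 0]
    - [15.9, 39.2, 0]
    - [15.9, 39.2, 0]
    - [15.4, 39.2, 0]
  turn: [0, 0, 0, 0, 0, 0, 0, 0, 0, 0, 0, 0]
  gripper: [0.3, 0.3, 0.3, 0.3, 0.3, 0.3, 0.3, 0.3, 0.3, 0.3, 0.3, 0.3]

```text
t: 32.95
tcp_pos: [0.6195, -0.2304, 0.3896]
ee_rot: [[0.997, -0.075, 0.0], [-0.075, -0.997, 0.0], [0.0, -0.0, -1.0]]
wrist_force: [0.6, -0.1, -2.0]
finger_gap: 0.0283
```

step_arm:
  translation:
    - [0, 0, 0]
    - [0, 0, 0]
    - [0, 0, 0]
    - [0, 0, 0]
  turn: [0, 0, 0, 0]
  gripper: [0.3, 0.3, 0.3, 0.3]

```text
t: 33.45
tcp_pos: [0.6193, -0.2276, 0.3899]
ee_rot: [[0.997, -0.073, 0.0], [-0.073, -0.997, 0.0], [0.0, -0.0, -1.0]]
wrist_force: [0.7, -0.6, -2.1]
finger_gap: 0.0282
```

```bash
python3 - <<'E'
from h import *
s=env.get_state(); R=np.array(s['ee_rot']); tcp=s['tcp_pos']; print(tcp,R.round(4).tolist(),s['wrist_force'],s['finger_gap'])
b=tcp+R@np.array([-.0207,-.0003,.2816]); print('bore',b.round(4),'move tool mm',1000*(R.T@(np.array([.5984,-.2278,b[2]])-b)).round(5))
t=shot('top','t11.png'); s=shot('scene','s11.png')
for n,im in(('top',t),('scene',s)):
    p=proj(n,[.5984,-.2278,.074]).astype(int); x0,y0=p[0]-14,p[1]-12; print(n,x0,y0)
    for y in range(y0,y0+28): print(y,''.join('B' if (q[0]>q[2]*1.3 and q[0]>80) else 'y' if q[2]-q[0]>40 and q[2]>90 else 'W' if q.min()>165 else 'd' if q.max()<75 else 'n' if q[2]>q[0]*1.15 else 'g' if q.max()<108 else '.' for q in im[y,x0:x0+32].astype(int)))
E
```

```text
[ 0.61930915 -0.22758748  0.38991276] [[0.9973, -0.0729, 0.0001], [-0.0729, -0.9973, 0.0001], [0.0001, -0.0001, -1.0]] [ 0.67321234 -0.61047786 -2.0885458 ] 0.028201201092002273
bore [ 0.5987 -0.2258  0.1083] move tool mm [-0.16  2.06 -0.  ]
top 370 178
178 .nnnnnnyyyyyyyyyyyyyyyyyyyyyyyyn
179 nnnnnnyyyyyyyyyyyyyyyyyyyyyyyyyn
180 nnnnnnyyyyyyyyyyyyyyyyyyyyyyyynn
181 nnnnyyyyyyyyyyyyyyyyyyyyyyyyyynn
182 nnnnyyyyyyyyyyyyyyyyyyyyyyyyyynn
183 nnyyyyyyyyyyyyyyyyyyyyyyyyyyyynn
184 nyyyyyyyyyyyyyyyyyyyyyyyyyyyyynn
185 nyyyyyyyyyyyyyyyyyyyyyyyyyyyyynn
186 yyyyyyyyyyyyyyyyyyyyyyyyyyyyyynn
187 yyyyyyyyyyyyyyyyyyyyyyyyyyyyynnn
188 yyyyyyyyyyyyyyyyyyyyyyyyyyyyyynn
189 yyyyyyyyyyyyyyyyyyyyyyyyyyyyynnn
190 yyyyyyyyyyyyyyyyyyyyyyyyyyyyynnn
191 yyyyyyyyyyyyyyyyyyyyyyyyyyyyynnn
192 yyyyyyyyyyyyyyyyyyyyyyyyyyynnnnn
193 yyyyyyyyyyyyyyyyyyyyyyyyyyyynnnn
194 yyyyyyyyyyyyyyyyyyyyyyyyyyyyynnn
195 yyyyyyyyyyyyyyyyyyyyyyyyyyynnnnn
196 yyyyyyyyyyyyyyyyyyyyyyyyyyynnnnn
197 yyyyyyyyyyyyyyyyyyyyyyyyyyynnnnn
198 yyyyyyyyyyyyyyyyyyyyyyyyyyynnnnn
199 yyyyyyyyyyyyyyyyyyyyyyyyyyynnnnn
200 yyyyyyyyyyyyyyyyyyyyyyyyyynn
[... 539 characters left out ...]
9 nnnnnnnnnnnnnnnnnnnnnnndddgg....
170 nnnnnnnnnnnnnnnnnnnndnndddgg....
171 nnnnnnnnnnnnnnnnnnnnnnndddggd...
172 nnnnnnnnnnnnnnnnnnnndnndddgg..n.
173 nnnnnnnnnnnnnnnnnnnnnndddg..g...
174 nnnnnnnnnnnnnnnnnnndnndddggdd...
175 nnnnnnnnnnnnnnnnnnnnnndddddddg..
176 nnnnnnnnnnnnnnnnnnnnnndddddddd..
177 nnnnnnnnnnnnnnnnnnnnndddddddddg.
178 nnnnnnnnnnnnnnnnnndnnddd.dddddg.
179 nnnnnnnnnnnnnnnnnndnnddd.dddddd.
180 nnnnnnnnnnnnnnnnnddnndddgdddddd.
181 nnnnnnnnnnnnnnnnndnnddddgddddddd
182 nnnnnnnnnnnnnnnnndnndddggddddddd
183 nnnnnnnnnnnnnnnnndnndddggddddddd
184 nnnnnnnnnnnnnnnnddnnddggdddddddd
185 nnnnnnnnnnnnnnnnddndddggdddddddd
186 ndddnndnnnnnnnnddnndddggdddddddd
187 ddddddnndndnnnnddnndddgddddddddd
```

step_arm:
  translation:
    - [-0.2, 2.1, 0]
    - [0, 0, 14]
    - [0, 0, 13]
    - [0, 0, 0]
    - [0, 0, 0]
    - [0, 0, 0]
  turn: [0, 0, 0, 0, 0, 0]
  gripper: [0.3, 0.3, 0.3, 0.3, 0.3, 0.3]

```text
t: 34.3
tcp_pos: [0.6192, -0.2308, 0.3634]
ee_rot: [[0.997, -0.074, 0.001], [-0.074, -0.997, -0.001], [0.001, 0.0, -1.0]]
wrist_force: [-0.9, -0.3, -2.0]
finger_gap: 0.0284
```

step_arm:
  translation:
    - [0, 0, 2]
    - [0, 0, 2]
    - [0, 0, 2]
    - [0, 0, 0]
    - [0, 0, 0]
  turn: [0, 0, 0, 0, 0]
  gripper: [0.3, 0.3, 0.3, 0.3, 0.3]

```text
t: 34.92
tcp_pos: [0.619, -0.2307, 0.3567]
ee_rot: [[0.997, -0.074, 0.0], [-0.074, -0.997, 0.0], [0.0, -0.0, -1.0]]
wrist_force: [0.4, 0.8, -2.1]
finger_gap: 0.0283
```

step_arm:
  translation:
    - [0, 0, 1.5]
    - [0, 0, 1.5]
    - [0, 0, 1.5]
    - [0, 0, 0]
    - [0, 0, 0]
  turn: [0, 0, 0, 0, 0]
  gripper: [0.3, 0.3, 0.3, 0.3, 0.3]

```text
t: 35.55
tcp_pos: [0.619, -0.2307, 0.3522]
ee_rot: [[0.997, -0.074, -0.0], [-0.074, -0.997, 0.0], [-0.0, -0.0, -1.0]]
wrist_force: [-0.4, -0.2, -2.1]
finger_gap: 0.0286
```

step_arm:
  translation:
    - [0, -1, 0]
    - [0, 0, 1.5]
    - [0, 0, 1.5]
    - [0, 0, 0]
    - [0, 0, 0]
  turn: [0, 0, 0, 0, 0]
  gripper: [0.3, 0.3, 0.3, 0.3, 0.3]

```text
t: 36.17
tcp_pos: [0.6191, -0.2297, 0.3492]
ee_rot: [[0.997, -0.074, -0.0], [-0.074, -0.997, 0.0], [-0.0, -0.0, -1.0]]
wrist_force: [-0.4, 0.0, -1.9]
finger_gap: 0.0283
```

step_arm:
  translation:
    - [0, 0, 1.5]
    - [0, 0, 1.5]
    - [0, 0, 0]
    - [0, 0, 0]
  turn: [0, 0, 0, 0]
  gripper: [0.3, 0.3, 0.3, 0.3]

```text
t: 36.67
tcp_pos: [0.6191, -0.2297, 0.3462]
ee_rot: [[0.997, -0.074, -0.0], [-0.074, -0.997, -0.0], [-0.0, 0.0, -1.0]]
wrist_force: [0.3, -0.1, -1.9]
finger_gap: 0.0282
```

step_arm:
  translation:
    - [0, 0, 1.5]
    - [0, 0, 1.5]
    - [0, 0, 0]
    - [0, 0, 0]
  turn: [0, 0, 0, 0]
  gripper: [0.3, 0.3, 0.3, 0.3]

```text
t: 37.17
tcp_pos: [0.6191, -0.2297, 0.3432]
ee_rot: [[0.997, -0.074, -0.0], [-0.074, -0.997, 0.0], [-0.0, -0.0, -1.0]]
wrist_force: [-0.4, -0.3, -1.7]
finger_gap: 0.028
```

step_arm:
  translation:
    - [0, 0, 1.5]
    - [0, 0, 1.5]
    - [0, 0, 0]
    - [0, 0, 0]
  turn: [0, 0, 0, 0]
  gripper: [0.3, 0.3, 0.3, 0.3]

```text
t: 37.67
tcp_pos: [0.6191, -0.2297, 0.3402]
ee_rot: [[0.997, -0.074, -0.0], [-0.074, -0.997, -0.0], [-0.0, 0.0, -1.0]]
wrist_force: [-0.2, 0.7, -1.7]
finger_gap: 0.0282
```

step_arm:
  translation:
    - [0, 0, 1]
    - [0, 0, 1]
    - [0, 0, 0]
    - [0, 0, 0]
  turn: [0, 0, 0, 0]
  gripper: [0.3, 0.3, 0.3, 0.3]

```text
t: 38.17
tcp_pos: [0.6191, -0.2297, 0.3382]
ee_rot: [[0.997, -0.074, -0.0], [-0.074, -0.997, -0.0], [-0.0, 0.0, -1.0]]
wrist_force: [-0.1, 1.0, -1.8]
finger_gap: 0.0278
```

step_arm:
  translation:
    - [0, 0, 1]
    - [0, 0, 0]
    - [0, 0, 0]
  turn: [0, 0, 0]
  gripper: [0.3, 0.3, 0.3]

```text
t: 38.55
tcp_pos: [0.6191, -0.2297, 0.3373]
ee_rot: [[0.997, -0.074, 0.0], [-0.074, -0.997, -0.0], [0.0, 0.0, -1.0]]
wrist_force: [-0.4, 0.3, -1.6]
finger_gap: 0.0286
```

Continue in 0.7 mm steps until light contact with the spacer.

step_arm:
  translation:
    - [0, 0, 0.7]
    - [0, 0, 0]
    - [0, 0, 0]
  turn: [0, 0, 0]
  gripper: [0.3, 0.3, 0.3]

```text
t: 38.92
tcp_pos: [0.6191, -0.2297, 0.3365]
ee_rot: [[0.997, -0.074, 0.0], [-0.074, -0.997, 0.0], [0.0, -0.0, -1.0]]
wrist_force: [-0.4, 0.0, -1.6]
finger_gap: 0.0283
```

step_arm:
  translation:
    - [0, 0, 0.7]
    - [0, 0, 0]
    - [0, 0, 0]
  turn: [0, 0, 0]
  gripper: [0.3, 0.3, 0.3]

```text
t: 39.3
tcp_pos: [0.6192, -0.2297, 0.336]
ee_rot: [[0.997, -0.074, 0.0], [-0.074, -0.997, -0.0], [0.0, 0.0, -1.0]]
wrist_force: [0.1, -0.3, -1.2]
finger_gap: 0.0285
```

step_arm:
  translation:
    - [0, 0, 0.7]
    - [0, 0, 0]
    - [0, 0, 0]
  turn: [0, 0, 0]
  gripper: [0.3, 0.3, 0.3]

```text
t: 39.67
tcp_pos: [0.6193, -0.2297, 0.3357]
ee_rot: [[0.997, -0.074, 0.001], [-0.074, -0.997, -0.0], [0.001, 0.0, -1.0]]
wrist_force: [-0.6, 1.3, 1.5]
finger_gap: 0.0278
```

```bash
python3 - <<'E'
from h import *
import numpy as np
a=cv2.imread('pics/s10.png').astype(int); b=shot('scene','s12.png').astype(int); t0=cv2.imread('pics/t10.png').astype(int); t=shot('top','t12.png').astype(int)
for n,u,v in(('scene',a,b),('top',t0,t)):
    p=np.array([proj(n,[.5984+dx,-.2278+dy,.026]) for dx in(-.055,.055) for dy in(-.055,.055)]); x0,y0=p.min(0).astype(int); x1,y1=p.max(0).astype(int)
    print(n,x0,y0)
    for y in range(y0,y1): print(y,''.join('#' if abs(u[y,x]-v[y,x]).max()>35 else '.' for x in range(x0,x1)))
s=env.get_state(); print(s['t'],s['tcp_pos'],s['wrist_force'],s['finger_gap'])
E
```

```text
scene 374 166
166 #####################################.......
167 #####################################.......
168 ############################.#######........
169 ###################.##########....##........
170 ###.#.#.#..........##########....###........
171 #####....#####....#############.##..........
172 ##########......########..#####...#.........
173 .######....#..#########.#######.###.........
174 ........#.##.###################.##.........
175 ........#.#####.##################....#.....
176 .......##.##.#####.###############.####.....
177 #######.###.######..##############.####.....
178 #######.#######.##...########.#########.....
179 #######..##.###.###........#..#####.####....
180 ########.#######.###....#....######.####....
181 #######..#######..###.......###..##.######..
182 ########.###.###...#########################
183 ########.###..###.....#####...######.#######
184 ############...#######....##.####.##.#######
185 #########.##..#.#####.##.####.##..##.#######
186 #########.######.########.#####..###.#######
187 #########.########..###########..###########
188 ####
[... 883 characters left out ...]
##################
191 ###########################.#
192 ###########################.#
193 ###########################.#
194 ###########################.#
195 ###########################.#
196 #############################
197 #############################
198 #############################
199 #####....#################.##
200 ########.#################.##
201 #####.#.##############..##.##
202 ####..#########..####.##.#.##
203 ########..###########.#######
204 ##############...#####.######
205 ####################...######
206 #########################.###
207 #########################..##
39.775 [ 0.61923082 -0.22976641  0.33569866] [-0.73320549  0.43902452  1.6216256 ] 0.028104294403433868
```

```bash
python3 -c "
from station import env
print(env.close_job()); s=env.get_state(); print(s['t'],s['tcp_pos'],s['wrist_force'],s['finger_gap'])"
```

```text
the job is handed in; nothing more can be done
None
the job is handed in; nothing more can be done
```

I finished both parts and handed the job in at about 40 s of the 64 s allowed. I could not see the final position, because the arm blocks both cameras there.

**Flange:** I pushed it square into the corner with two fingers, first to the +x rail (about 11 N) and then to the -y rail (about 17 N). Afterwards the nose centre in both cameras matched the flush position to about 1 mm. I took no picture of it after lowering the clip, but the wrist felt no more than about 1.5 N sideways on the way down.

**Clip:**
- **Pick-up:** the pins entered both eyes, the handles were squeezed to the stop (finger gap 28 mm), and the clip lifted off. A picture showed the post empty and the clip level and spread on both pins.
- **Placing:** I lowered it over the nose with no force felt until light contact, about 3 N. The underside is then about 44 mm above the stub's underside, at the groove on the spacer. That height comes from the arm's readings and the contact, which came within 0.5 mm of the predicted height.
- **Now:** it is held there, still spread, with the grip set to 30 N.

**Bystanders:** none was knowingly touched, but I did not check them by picture at the end.

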